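Take the bayonet cover off a raking lamp

TASK

The raking lamp needs a new light source: its round black back cover is held by a spring-loaded bayonet, so push the cover down along the tilted lamp's axis, twist it a quarter turn while it is pressed, and lift it off without forcing it. Set the cover down gently, orange grip upwards and flat, on the floor of the empty part of the grey tray, let go of it, and leave everything else where it is.

Things in the scene. Friction and masses are not known exactly. Their poses are not given: they have to be found in the camera images.
- cover: Loose lamp back cover, 0.08 to 0.14 kg: black knurled round cap, 66 mm diameter, 30 mm high, open below; on top an orange grip bar 50 mm long, 12 mm wide, 28 mm high (30 to 58 mm above the underside). Origin: centre of the underside. z: its axis, out through the bar, 30 degrees off vertical on the lamp; x: along the bar; y: across it (pinch this way). Two inward lugs in line with the bar.
- cover_grip (a point): Point on the cover's axis in the middle of the grip bar, 49 mm above the cover's underside; axes as the cover's.
- neck: Fixed brass bayonet neck of the lamp, 54 mm across its lugs, hidden under the cover. Its frame coincides, within 1 mm, with the locked cover's; z is the lamp's axis. Locked, the cover cannot turn or lift. Pressed 7 to 8.5 mm along the axis it turns freely either way; turned 65 to 115 degrees from locked (90 is best) it can be lifted off along the axis, 27 mm to clear the neck.
- plunger (a joint): How far the spring plunger under the cover is pushed in along the lamp's axis, m: 0 at rest (also with the cover locked and untouched), about 0.0075 with the cover pressed far enough to turn, hard stop of the cover at 0.009. The spring resists with 4 N at first, 7 N when down. Red marks on the lamp lie at the bar's ends when locked, green marks a quarter turn on.
- lamp: Fixed lamp: steel foot 150 (x) by 130 mm, 16 mm thick, two yoke arms (130 mm high, 124 mm over their knobs) holding a grey lamp head 78 mm wide, tilted 30 degrees so that the cover points up and to the foot's -x, roughly towards the robot. Origin: centre of the foot's underside; the neck's origin is 27 mm to -x of it and 162 mm above the table.
- tray: Fixed grey tray, 150 mm (x) by 250 mm (y), walls 30 mm high and 4 mm thick, floor 4 mm thick. A thin divider 27 mm high, at y = +23.5 mm, splits it into the empty part (142 by 143 mm inside, towards -y) and the part with the spare lamp (+y). Origin: centre of the underside.
- tray_empty (a point): Centre of the inner floor of the tray's empty part; axes as the tray's.
- spare_lamp: Loose spare light source, a silver reflector 52 mm across and 42 mm high, standing in the tray's smaller part. Leave alone. Origin: centre of its underside.
- pot: Loose old clay pot, 90 mm across and 90 mm high, standing in front of the lamp (to +x of it). Leave alone. Origin: centre of its underside.
- calliper: Loose calliper lying flat, 200 mm long (x), 9 mm high. Leave alone. Origin: middle of its underside.
- loupe: Loose hand magnifier lying flat, 60 mm across with a 75 mm handle to its -x, 10 mm high. Leave alone. Origin: under the lens centre.
- mouse: Loose black computer mouse, 110 by 62 mm, 31 mm high. Leave alone. Origin: centre of its underside.
Mind the look-alikes: they are no part of the job. Leave any blue look-alike of the cover alone. Leave any pink look-alike of the lamp alone.

How it is judged:
On the way, in this order (a step that is already met when the one before it is completed fails the run):
1. the cover, still on the neck and not yet turned free, is pressed down at least 5 mm against its spring (value of joint plunger above 0.005 m and distance between cover and neck below 0.015 m and angle between the x axis of cover and the x axis of neck, either way round below 0.9 rad), for 0.05 s.
2. the cover has been twisted at least 60 degrees while still on the neck (distance between cover and neck below 0.015 m and angle between the x axis of cover and the x axis of neck, either way round above 1.05 rad), for 0.05 s.
3. the cover is off the neck (distance between cover and neck above 0.05 m), for 0.1 s.
At the end, for the whole second after the job is handed in: The cover rests flat (within 0.12 rad), grip upwards and released, on the floor of the tray's empty part: its centre within 42 mm of that part's centre along both tray directions, its underside within 5 mm of the floor, speed under 0.02 m/s (x of cover in the frame of tray_empty between -0.042 and 0.042 m and y of cover in the frame of tray_empty between -0.042 and 0.042 m and z of cover in the frame of tray_empty between -0.004 and 0.005 m and angle between cover's own z axis and vertical below 0.12 rad and height (world z) of cover_grip above 0.045 m and linear speed of cover below 0.02 m/s and contact force between the fingers and cover below 0.05 N); the robot touches nothing.
It fails at once if the pot, spare lamp, calliper, magnifier or mouse is shifted by more than 20 mm (distance of any of pot, spare_lamp, calliper, loupe, mouse from where it was at the start of the episode above 0.02 m).
It fails at once if the cover is dropped or thrown: once away from the lamp it moves faster than 0.5 m/s while no finger touches it (distance between cover and neck above 0.06 m and contact force between the fingers and cover below 0.05 N and linear speed of cover above 0.5 m/s).
It fails at once if the bayonet is forced: cover and lamp bear on each other with more than 120 N (contact force between cover and lamp above 120 N).
It fails at once if the cover is pushed into the tray with more than 60 N (contact force between cover and tray above 60 N).
It also fails if it takes over 48 s, if anything falls off the work surface, if the arm or the gripper's body presses on something with over 40 N, if the wrist force passes 120 N, or if a joint passes its speed limit or range.

ROBOT

A 6-joint arm with a two-finger parallel gripper is mounted at the origin on the work surface. World frame = base frame: x ahead of the robot, y to its left, z up, the work surface at z = 0. Lengths are in m, angles in rad, forces in N, time in s.
With the tool pointing down it reaches from about 0.2 to 0.875 m from the base axis. Payload 3.4 kg.
Tool frame: the origin (TCP) lies midway between the tips of the shut fingers; the grasp point (between the pads) lies manip.grip_point_offset behind it (manip.grip_point_offset is the distance from the TCP to the grasp point, in m); y points along the fingers, x is the direction in which the jaws open and shut, and the axes are right-handed (so a half turn about y gives the same grasp; the last joint's range is limited). The gripper opens to 94 mm and grips with 3 to 60 N. Pads are 16 mm wide; open, the fingers measure 119 mm over their backs; the gripper's body (75 mm by 177 mm) begins 78 mm behind the grasp point.
Start: joints at [1.006, 0.276, 1.505, -0, 1.361, -0.121], TCP at [0.247, 0.519, 0.205] pointing down, gripper open.
Joint ranges: [-2.89, 2.89], [-0.75, 2.08], [0.22, 2.7], [-1.18, 4.32], [0.11, 2.71], [-2.7, 2.7]. Speed limits (rad/s): [2.57, 2.57, 3.14, 3.14, 3.14, 3.14].

INTERFACE

Orientations are given as a rotation vector (axis times angle).
In Python, from cell import state, cams, finish_job, manip gives the robot as it stands.
- The arm moves only by the tool carry_out, never from a script. Its argument "plan" is a list of rows, each an object with "delta_pos": the shift along the tool's x, y, z in cm, a list of three; "turn": the turn about the tool's y in degrees; "gripper": the opening in per cent of the stroke, from 0 (shut) to 100 (fully open). A call has 1 to 10 rows; each row shifts and turns the pose as measured when the row begins, along the tool's axes as they then stand; what a row does not reach is not made up. A row lasts 1/10 s, in which the tool goes at most 50 mm and 8.59 degrees, less where a joint would pass 70% of its speed; a pose out of reach is approached as far as the arm can. A call is refused whole if a number of a shift passes 5 or a number of a turn 8.59, either way. A call with a gripper value outside its range is refused whole. The fingers move at their own pace and stop on an object; "grip_force" is the grip in N (left out, the last holds). Time passes only in rows, so rows that do not move let the fingers close. It gives the time, the measured TCP pose, the force and the opening at its end, in the units of the state.
- state(): the state, without advancing time (a new reading comes with each control period).
- cams.camera(name): name is "scene" or "top" or "wrist"; returns a dict with "pixels" (420x560x3 uint8, red, green, blue), "fx", "fy", "cx", "cy" (pixels), "xyz" and "rotation" of the camera in the world. Camera axes: x right, y down, z forward; pixel columns grow to the right and rows downward; lengths in m; the calibration is good to about 2 mm. The wrist camera is an equidistant fisheye: a pixel r from the principal point sees the ray r / f radians off the axis. A picture is of the moment at which its call begins. There is no depth.
- finish_job(): hands the job in, once; it reports no verdict.
The state is a dict: "time_s": time; "joint_positions": joint angles; "qvel": joint speeds; "joint_efforts": joint torques, N m; "position": TCP position; "ee_rot": TCP orientation; "contact_force": force on the tool from outside, world axes, zero at the start; "ft_torque": the same for the moment, N m; "gripper_width": finger opening in m.
Only numpy, scipy, OpenCV 4.12 (cv2) and the standard library are available. Lean on these libraries where they do the work, as an engineer would, in place of code of your own. Each camera call takes 0.05 s, during which the arm holds its last target. There are 200 camera calls.

## Working session

There is one attempt and no reset: what is moved stays moved. The work goes in short steps, Python scripts to look and compute and a tool call to move; the robot and the scene stay as the last step left them, time stands still between calls to the robot, and variables do not carry over. Pictures are saved under pics/ and viewed, on a budget of 10 in all, crops included, one or two more only if the job needs it, and the job is handed in when it is done.

Besides the shell and the picture viewer there is one more tool, called after "Request:" as a command line: name --argument value ..., lists and objects as JSON in quotes. carry_out: Moves the arm, as the interface text tells. Its arguments: {"type":"object","properties":{"plan":{"type":"array"},"grip_force":{"type":"number"}},"required":["plan"]}

```bash
ls; mkdir -p pics
python3 - <<'E'
from cell import state,cams,manip
import cv2,numpy as np
s=state(); print(s); print(manip.grip_point_offset)
for n in ("scene","top"):
    c=cams.camera(n); cv2.imwrite(f"pics/{n}0.png",cv2.cvtColor(c["pixels"],cv2.COLOR_RGB2BGR))
    print(n,{k:np.round(v,4).tolist() for k,v in c.items() if k!="pixels"})
E
```

```text
pics
{'time_s': 0.0, 'joint_positions': array([ 1.00600223e+00,  2.76580037e-01,  1.50606724e+00,  5.97394487e-06,
        1.36067971e+00, -1.20982875e-01]), 'qvel': array([ 0.00174283,  0.00109861, -0.00261492, -0.0003821 ,  0.00231738,
       -0.00143206]), 'joint_efforts': array([-1.28672473e-03, -4.04580259e+01, -2.37232608e+01,  7.02389586e-02,
        3.47153179e-02, -1.52059592e-04]), 'position': array([0.24660239, 0.51884396, 0.20463952]), 'ee_rot': array([-1.38782194, -0.87519001,  0.87776589]), 'contact_force': array([-0.66718039, -0.06034406,  0.07788908]), 'ft_torque': array([-0.00789985,  0.01090491, -0.01432404]), 'gripper_width': 0.09399350088570027}
0.0188
scene {'fx': 433.8431, 'fy': 433.8431, 'cx': 286.0261, 'cy': 211.1037, 'xyz': [0.9463, 0.4546, 1.007], 'rotation': [-1.1853, -2.5556, 0.7371]}
top {'fx': 490.7641, 'fy': 490.7641, 'cx': 287.9197, 'cy': 216.0524, 'xyz': [0.2779, 0.0876, 1.5922], 'rotation': [-2.1566, 2.1078, -0.1637]}
```

View pics/scene0.png

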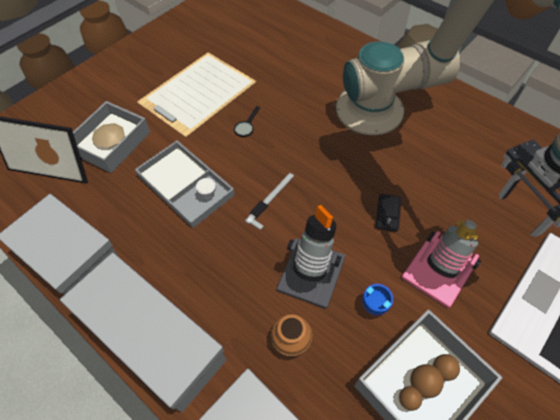

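View pics/top0.png

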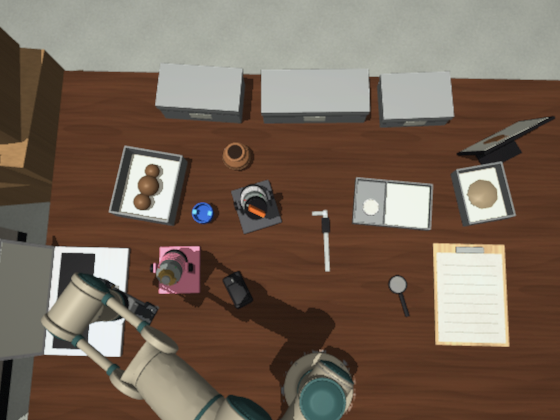

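The scene view shows three candidates. The dark lamp at scene (315,255) has a black cap with an orange bar (323,215). The pink lamp (440,262) is a look-alike, and so is the blue cap (378,298). The grey/black lamp with the orange grip fits the description; it is at top (257,208). The tray is at top (393,203), with its empty white part on the right (-y). Next I'll measure and confirm with a crop.

```bash
cat > h.py <<'E'
import cv2,numpy as np
from scipy.spatial.transform import Rotation as R
from cell import state,cams,manip
def rot(v):
    v=np.array(v); return R.from_rotvec(v) if v.shape==(3,) else R.from_matrix(v)
def ray(c,uv,fish=False):
    x=(np.atleast_2d(uv)-[c["cx"],c["cy"]])/[c["fx"],c["fy"]]
    if fish:
        th=np.linalg.norm(x,axis=1,keepdims=True); d=np.hstack([x/np.maximum(th,1e-9)*np.sin(th),np.cos(th)])
    else: d=np.hstack([x,np.ones((len(x),1))])
    d/=np.linalg.norm(d,axis=1,keepdims=True)
    return rot(c["rotation"]).apply(d)
def plane(c,uv,z,fish=False):
    d=ray(c,uv,fish); o=np.array(c["xyz"]); return o+d*((z-o[2])/d[:,2:3])
def tri(c1,u1,c2,u2,f1=False,f2=False):
    a,b=ray(c1,u1,f1)[0],ray(c2,u2,f2)[0]; o1,o2=np.array(c1["xyz"]),np.array(c2["xyz"])
    t=np.linalg.lstsq(np.c_[a,-b],o2-o1,rcond=None)[0]; p,q=o1+a*t[0],o2+b*t[1]
    return (p+q)/2,np.linalg.norm(p-q)
def hsv(c): return cv2.cvtColor(c["pixels"],cv2.COLOR_RGB2HSV)
def orange(c,box,lo=(5,190,110),hi=(16,255,255)):
    m=cv2.inRange(hsv(c),lo,hi); k=np.zeros_like(m); x0,y0,x1,y1=box; k[y0:y1,x0:x1]=m[y0:y1,x0:x1]
    n,l,st,ce=cv2.connectedComponentsWithStats(k); i=1+np.argmax(st[1:,4]); mm=(l==i).astype(np.uint8)
    return mm,ce[i],st[i,4]
E
python3 - <<'E'
from h import *
C={n:cams.camera(n) for n in("scene","top")}
B={"scene":(300,195,345,240),"top":(235,195,280,225)}
cen={}
crops=[]
for n,c in C.items():
    m,ce,a=orange(c,B[n]); cen[n]=ce
    r=cv2.minAreaRect(cv2.findNonZero(m)); print(n,ce,a,r,cv2.boundingRect(m))
    u,v=map(int,ce); u0,v0=u-45,v-30
    crops.append(cv2.resize(c["pixels"][v0:v0+90,u0:u0+90],(400,400),interpolation=cv2.INTER_CUBIC))
p,e=tri(C["scene"],cen["scene"],C["top"],cen["top"]); print("bar",p,e)
cv2.imwrite("pics/crop1.png",cv2.cvtColor(np.hstack(crops),cv2.COLOR_RGB2BGR))
# tray: white floor in top
h=hsv(C["top"]); m=cv2.inRange(h,(0,0,170),(180,60,255)); k=np.zeros_like(m);k[178:232,385:435]=m[178:232,385:435]
r=cv2.minAreaRect(cv2.findNonZero(k)); print(r); print("floor",plane(C["top"],cv2.boxPoints(r),0.004),plane(C["top"],[r[0]],0.004))
E
```

```text
scene [323.5   215.912] 250 ((323.53448486328125, 215.91378784179688), (23.667964935302734, 12.539867401123047), 48.36646270751953) (315, 205, 18, 23)
top [255.91860465 211.20930233] 86 ((255.87384033203125, 211.16285705566406), (17.94806480407715, 5.282826900482178), 28.300756454467773) (248, 205, 17, 12)
bar [0.51849858 0.19571951 0.19938544] 0.0005823610121801688
((406.9822082519531, 205.2487335205078), (43.0332145690918, 42.10700607299805), 4.085616588592529)
floor [[ 0.51663233 -0.20875323  0.004     ]
 [ 0.65744907 -0.21981537  0.004     ]
 [ 0.6501405  -0.36136781  0.004     ]
 [ 0.509662   -0.34835431  0.004     ]] [[ 0.58297477 -0.28458997  0.004     ]]
```

View pics/crop1.png

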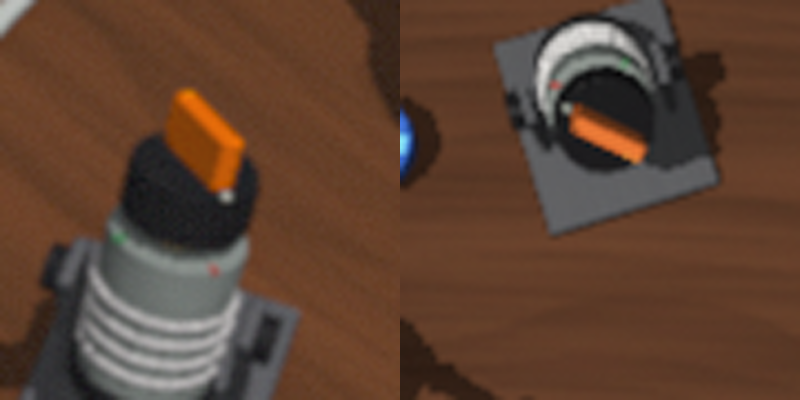

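The crop confirms it: a black cap with an orange bar on the grey lamp, with a red mark at the bar's end and a green mark a quarter turn on. Next I'll work out the geometry and the tool orientation.

Run:
```python
from h import *
np.set_printoptions(precision=4,suppress=True)
s=state(); T=R.from_rotvec(s["ee_rot"]).as_matrix(); print("tool axes cols\n",T)
c=cams.camera("top")
q=plane(c,[(231.8,191.1),(244.4,233.9),(281.6,222.2),(268.5,181.0)],0.016); print(q)
ex=(q[0]-q[1]+q[3]-q[2]);ex/=np.linalg.norm(ex); ey=q[0]-q[3]+q[1]-q[2]; ey/=np.linalg.norm(ey)
print("yaw",np.degrees(np.arctan2(ex[1],ex[0])),np.degrees(np.arctan2(-ey[0],ey[1])))
f=q.mean(0); print("grip via foot",f-0.0515*ex)
yaw=np.arctan2(ex[1],ex[0]); a=R.from_euler("zy",[yaw,-np.pi/6]).apply([0,0,1]); print("axis",a)
lx=R.from_euler("zy",[yaw,-np.pi/6]).apply([1,0,0]); ly=np.cross(a,lx)
r=ray(c,[(247.97,206.9),(263.77,215.4)]); n=np.cross(r[0],r[1]); d=np.cross(n,a); d/=np.linalg.norm(d)
print("bar dir",d,"angle in cap plane from lamp x",np.degrees(np.arctan2(d@ly,d@lx)), "cover y",np.cross(a,d))
```

```text
tool axes cols
 [[ 0.4294 -0.0006 -0.9031]
 [ 0.9031 -0.0009  0.4294]
 [-0.0011 -1.      0.0001]]
[[0.6153 0.2918 0.016 ]
 [0.4746 0.245  0.016 ]
 [0.5156 0.1256 0.016 ]
 [0.6519 0.1722 0.016 ]]
yaw 18.649280145087832 17.99249459417082
grip via foot [0.5156 0.1922 0.016 ]
axis [-0.5    0.     0.866]
bar dir [0.418  0.8758 0.2413] angle in cap plane from lamp x 42.490372242154116 cover y [-0.7585  0.4827 -0.4379]
```

Request:
carry_out --plan '[{"delta_pos": [0,-5,0],"turn": 0,"gripper": 100},{"delta_pos": [0,-5,0],"turn": 0,"gripper": 100},{"delta_pos": [0,-5,0],"turn": 0,"gripper": 100},{"delta_pos": [-1.8,-1,-4.5],"turn": 0,"gripper": 100},{"delta_pos": [-1.8,-1,-4.5],"turn": 0,"gripper": 100},{"delta_pos": [-1.8,-1,-4.5],"turn": 0,"gripper": 100},{"delta_pos": [-1.8,-1,-4.5],"turn": 0,"gripper": 100},{"delta_pos": [-1.8,-1,-4.5],"turn": 0,"gripper": 100},{"delta_pos": [-1.8,-1,-4.5],"turn": 0,"gripper": 100},{"delta_pos": [-1.8,-1,-4.5],"turn": 0,"gripper": 100}]'

```text
time_s: 1.25
position: [0.4777, 0.2694, 0.4286]
ee_rot: [-1.386, -0.881, 0.894]
contact_force: [-0.3, 1.8, 0.3]
gripper_width: 0.0938
```

```bash
cat >> h.py <<'E'
np.set_printoptions(precision=4,suppress=True)
yaw=np.radians(18.3); L=R.from_euler("ZY",[yaw,-np.pi/6]).as_matrix(); A=L[:,2]  # lamp x,y,z(axis) columns
def show():
    s=state(); T=R.from_rotvec(s["ee_rot"]).as_matrix()
    print("t",s["time_s"],"q",s["joint_positions"],"\np",s["position"],"w",s["gripper_width"],"F",s["contact_force"])
    print("tool x,y,z rows\n",T.T,"\ntilt err deg",np.degrees(np.arccos(np.clip(-T[:,1]@A,-1,1))),"tilt from down",np.degrees(np.arccos(np.clip(-T[2,1],-1,1))))
    return s,T
E
python3 - <<'E'
from h import *
s,T=show()
c=cams.camera("top")
r=ray(c,[(247.97,206.9),(263.77,215.4)]); n=np.cross(r[0],r[1]); d=np.cross(n,A); d/=np.linalg.norm(d)
print("axis",A,"bar",d,"ang",np.degrees(np.arctan2(d@L[:,1],d@L[:,0])),"cov y",np.cross(A,d))
E
```

```text
t 1.25 q [ 0.3899  0.2026  1.0715 -0.005   1.8746 -0.7528] 
p [0.4777 0.2694 0.4286] w 0.09375324545004489 F [-0.2727  1.7811  0.3376]
tool x,y,z rows
 [[ 0.4164  0.9091 -0.0085]
 [-0.0048 -0.0071 -1.    ]
 [-0.9092  0.4165  0.0014]] 
tilt err deg 30.39154625017298 tilt from down 0.4922316466013338
axis [-0.4747 -0.157   0.866 ] bar [0.3866 0.8468 0.3654] ang 43.041887598982285 cov y [-0.7907  0.5083 -0.3413]
```

Request:
carry_out --plan '[{"delta_pos": [3.8,0,-3.1],"turn": 0,"gripper": 100},{"delta_pos": [3.8,0,-3.1],"turn": 0,"gripper": 100},{"delta_pos": [3.8,0,-3.1],"turn": 0,"gripper": 100},{"delta_pos": [3.8,0,-3.1],"turn": 0,"gripper": 100},{"delta_pos": [3.8,0,-3.1],"turn": 0,"gripper": 100},{"delta_pos": [3.8,0,-3.1],"turn": 0,"gripper": 100},{"delta_pos": [3.8,0,-3.1],"turn": 0,"gripper": 100},{"delta_pos": [3.8,0,-3.1],"turn": 0,"gripper": 100},{"delta_pos": [3.8,0,-3.1],"turn": 0,"gripper": 100}]'

```text
time_s: 2.2
position: [0.7924, 0.4016, 0.3434]
ee_rot: [-1.407, -0.948, 0.803]
contact_force: [0.6, -1.2, 0.3]
gripper_width: 0.0943
```

```bash
python3 -c "
from h import *
show()"
```

```text
t 2.2 q [ 0.3927  0.8135  0.2222 -0.0046  2.0157 -0.7329] 
p [0.7924 0.4016 0.3434] w 0.09428400992285449 F [ 0.6035 -1.1638  0.2958]
tool x,y,z rows
 [[ 0.4298  0.9006  0.0643]
 [ 0.0848  0.0306 -0.9959]
 [-0.8989  0.4335 -0.0632]] 
tilt err deg 24.82973659806859 tilt from down 5.1725639119329685
```

Overreaching tilts the tool in the arm's plane, which is close to the lamp axis azimuth. I'll continue until it reaches about 30°.

Request:
carry_out --plan '[{"delta_pos": [1.5,-1.7,-4.1],"turn": 0,"gripper": 100},{"delta_pos": [1.5,-1.7,-4.1],"turn": 0,"gripper": 100},{"delta_pos": [1.5,-1.7,-4.1],"turn": 0,"gripper": 100},{"delta_pos": [1.5,-1.7,-4.1],"turn": 0,"gripper": 100}]'

```text
time_s: 2.6
position: [0.8674, 0.3389, 0.3539]
ee_rot: [-1.42, -1.045, 0.71]
contact_force: [-0.6, -1.2, -0.4]
gripper_width: 0.0938
```

```bash
python3 -c "
from h import *
show()"
```

```text
t 2.6 q [ 0.2899  0.8098  0.2205  0.02    1.9051 -0.8282] 
p [0.8674 0.3389 0.3539] w 0.09381240087381364 F [-0.636  -1.2488 -0.4184]
tool x,y,z rows
 [[ 0.4151  0.8971  0.1511]
 [ 0.1907  0.0766 -0.9787]
 [-0.8896  0.4351 -0.1393]] 
tilt err deg 18.178365857234716 tilt from down 11.858773107305051
```

Request:
carry_out --plan '[{"delta_pos": [2.8,-1,-3.9],"turn": 0,"gripper": 100},{"delta_pos": [2.8,-1,-3.9],"turn": 0,"gripper": 100},{"delta_pos": [2.8,-1,-3.9],"turn": 0,"gripper": 100},{"delta_pos": [2.8,-1,-3.9],"turn": 0,"gripper": 100},{"delta_pos": [2.8,-1,-3.9],"turn": 0,"gripper": 100},{"delta_pos": [2.8,-1,-3.9],"turn": 0,"gripper": 100},{"delta_pos": [2.8,-1,-3.9],"turn": 0,"gripper": 100}]'

```text
time_s: 3.3
position: [0.9785, 0.297, 0.4045]
ee_rot: [-1.475, -1.249, 0.466]
contact_force: [1.2, -1.0, 0.2]
gripper_width: 0.0939
```

```bash
python3 -c "
from h import *
show()"
```

```text
t 3.3 q [ 0.2051  0.7932  0.2206  0.057   1.6466 -0.8861] 
p [0.9785 0.297  0.4045] w 0.09388938651349943 F [ 1.2057 -1.0174  0.1753]
tool x,y,z rows
 [[ 0.3679  0.8692  0.3303]
 [ 0.4408  0.1497 -0.885 ]
 [-0.8187  0.4712 -0.3281]] 
tilt err deg 2.2643821829839497 tilt from down 27.746575554876202
```

Request:
carry_out --plan '[{"delta_pos": [2.8,-1,-3.9],"turn": 0,"gripper": 100},{"delta_pos": [-1.5,0,3],"turn": 8.5,"gripper": 100},{"delta_pos": [-1.5,0,3],"turn": 8.5,"gripper": 100}]'

```text
time_s: 3.6
position: [0.9449, 0.2901, 0.3959]
ee_rot: [-1.491, -1.066, 0.193]
contact_force: [-0.1, -0.1, 1.5]
gripper_width: 0.0941
```

```bash
cat >> h.py <<'E'
def togo(target,n,turn):
    "tool-axis shifts in cm for n equal rows to target (TCP), turning 'turn' deg in total"
    s,T=show(); d=(np.array(target)-s["position"])*100
    print("world d cm",d)
    for i in range(n): print((R.from_matrix(T)*R.from_euler("y",turn*i/n,degrees=True)).inv().apply(d/n).round(2).tolist(),round(turn/n,2))
def angle(xdir):
    s=state();T=R.from_rotvec(s["ee_rot"]).as_matrix(); a=np.degrees(np.arctan2(-xdir@T[:,2],xdir@T[:,0])); print("turn needed so x||dir:",a,"or",(a+180+180)%360-180)
E
python3 -c "
from h import *
show(); angle(np.array([-0.7907,0.5083,-0.3413]))
g=np.array([.517,.194,.203]); t=g+.10*A
print('via',t); togo(t,9,72)"
```

```text
t 3.6 q [ 0.2076  0.6202  0.6171  0.0517  1.3636 -0.6105] 
p [0.9449 0.2901 0.3959] w 0.09410402838890075 F [-0.0774 -0.1227  1.4522]
tool x,y,z rows
 [[ 0.5617  0.6945  0.4496]
 [ 0.493   0.1555 -0.8561]
 [-0.6644  0.7025 -0.255 ]] 
tilt err deg 1.194211904025279 tilt from down 31.124012473645287
turn needed so x||dir: -104.15799887297985 or 75.84200112702015
via [0.4695 0.1783 0.2896]
t 3.6 q [ 0.2076  0.6202  0.6171  0.0517  1.3636 -0.6105] 
p [0.9449 0.2901 0.3959] w 0.09410402838890075 F [-0.0774 -0.1227  1.4522]
tool x,y,z rows
 [[ 0.5617  0.6945  0.4496]
 [ 0.493   0.1555 -0.8561]
 [-0.6644  0.7025 -0.255 ]] 
tilt err deg 1.194211904025279 tilt from down 31.124012473645287
world d cm [-47.5372 -11.1843 -10.6305]
[-4.36, -1.79, 2.94] 8.0
[-4.73, -1.79, 2.3] 8.0
[-5.0, -1.79, 1.62] 8.0
[-5.18, -1.79, 0.91] 8.0
[-5.26, -1.79, 0.18] 8.0
[-5.23, -1.79, -0.55] 8.0
[-5.1, -1.79, -1.28] 8.0
[-4.87, -1.79, -1.97] 8.0
[-4.55, -1.79, -2.63] 8.0
```

Request:
carry_out --plan '[{"delta_pos": [-4,-1.5,2.7],"turn": 8,"gripper": 100},{"delta_pos": [-4.4,-1.5,2.1],"turn": 8,"gripper": 100},{"delta_pos": [-4.6,-1.5,1.5],"turn": 8,"gripper": 100},{"delta_pos": [-4.7,-1.5,0.8],"turn": 8,"gripper": 100},{"delta_pos": [-4.7,-1.5,0.2],"turn": 8,"gripper": 100},{"delta_pos": [-4.7,-1.5,-0.5],"turn": 8,"gripper": 100},{"delta_pos": [-4.6,-1.5,-1.2],"turn": 8,"gripper": 100},{"delta_pos": [-4.4,-1.5,-1.8],"turn": 8,"gripper": 100},{"delta_pos": [-4.1,-1.5,-2.4],"turn": 8,"gripper": 100}]'

```text
time_s: 4.5
position: [0.5155, 0.1847, 0.3036]
ee_rot: [-1.205, -0.017, -0.752]
contact_force: [0.6, -0.6, 0.9]
gripper_width: 0.0943
```

```bash
python3 -c "
from h import *
angle(np.array([-0.7907,0.5083,-0.3413]))
g=np.array([.517,.194,.203]); t=g+.09*A
print('via',t); togo(t,3,10)
c=cams.camera('wrist'); cv2.imwrite('pics/w1.png',cv2.cvtColor(c['pixels'],cv2.COLOR_RGB2BGR)); print({k:v for k,v in c.items() if k!='pixels'})"
```

```text
turn needed so x||dir: -179.77762444694184 or 0.22237555305815704
via [0.4743 0.1799 0.2809]
t 4.5 q [ 0.179  -0.1258  1.8716  0.0727  0.8129  0.6487] 
p [0.5155 0.1847 0.3036] w 0.09427814110278487 F [ 0.5652 -0.5983  0.9186]
tool x,y,z rows
 [[ 0.7613 -0.515   0.3939]
 [ 0.5325  0.15   -0.833 ]
 [ 0.37    0.8439  0.3885]] 
tilt err deg 3.837065919659121 tilt from down 33.590609502340826
world d cm [-4.1208 -0.4846 -2.2621]
[-1.26, -0.13, -0.94] 3.33
[-1.2, -0.13, -1.01] 3.33
[-1.14, -0.13, -1.08] 3.33
{'fx': 325.19226210127806, 'fy': 325.19226210127806, 'cx': 279.36133449163975, 'cy': 213.67164921141125, 'xyz': array([0.4501, 0.2248, 0.4839]), 'rotation': array([-2.9187,  0.8419, -0.6672])}
```

View pics/w1.png

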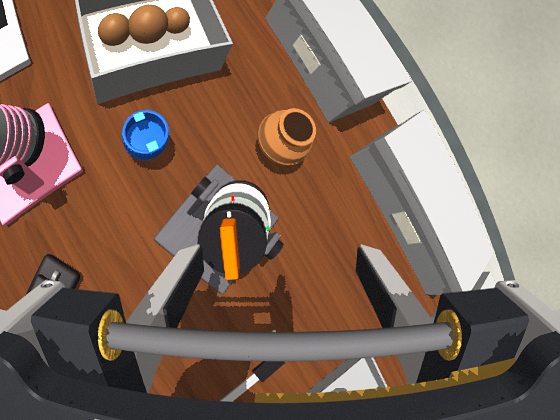

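The wrist picture shows the bar at about (230,250), the black cap at (232,238), the red mark at (233,198) and the green one at (268,229). The fingers are open at (180,270) and (375,270). Next I'll measure the bar's top face.

```bash
cat >> h.py <<'E'
def bar(c,box=(190,190,290,310)):
    h=hsv(c); 
    m,ce,a=orange(c,box,(4,170,120),(22,255,255)); v=h[...,2][m>0]
    th,_=cv2.threshold(v.reshape(-1,1),0,255,cv2.THRESH_OTSU)
    t=((m>0)&(h[...,2]>th)).astype(np.uint8)
    r=cv2.minAreaRect(cv2.findNonZero(m)); r2=cv2.minAreaRect(cv2.findNonZero(t))
    print("all",ce,a,r,"\nbright",t.sum(),th,r2)
    return r,r2
E
python3 -c "
from h import *
c=cams.camera('wrist'); r,r2=bar(c); show()
b=cv2.boxPoints(r2); print(b)
P=plane(c,b,.2122,True); print(P, [np.linalg.norm(P[i]-P[i-1]) for i in range(4)])
top=plane(c,[r2[0]],.2122,True)[0]; print('top centre',top,'grip',top-.009*A)
m=[(b[i]+b[(i+1)%4])/2 for i in range(4)]
for i,j in((0,2),(1,3)):
  q=ray(c,[m[i],m[j]],True); d=np.cross(np.cross(q[0],q[1]),A); d/=np.linalg.norm(d); print('dir',d,np.degrees(np.arctan2(d@L[:,1],d@L[:,0])))
v=c['pixels'][195:300:3,200:265:2]
z=cv2.resize(c['pixels'][180:300,170:330],(800,600),interpolation=cv2.INTER_CUBIC); cv2.polylines(z,[((b-[170,180])*5).astype(int)],True,(0,255,255),1); cv2.imwrite('pics/w2.png',cv2.cvtColor(z,cv2.COLOR_RGB2BGR))"
```

```text
all [259.4736 277.8839] 965 ((261.95404052734375, 279.8670959472656), (34.43040466308594, 78.92484283447266), 61.460018157958984) 
bright 334 141.0 ((262.651611328125, 277.51239013671875), (30.170591354370117, 76.15764617919922), 59.98163604736328)
t 4.6 q [ 0.1797 -0.1302  1.8812  0.0726  0.8186  0.6445] 
p [0.5084 0.1839 0.2988] w 0.09403103082496643 F [-0.2514 -0.9644 -0.0039]
tool x,y,z rows
 [[ 0.7676 -0.5098  0.3885]
 [ 0.5235  0.1489 -0.8389]
 [ 0.3698  0.8473  0.3812]] 
tilt err deg 3.228741812221488 tilt from down 32.972199873533135
[[222.1337 283.5005]
 [288.0759 245.4006]
 [303.1696 271.5242]
 [237.2273 309.6242]]
[[0.4799 0.1756 0.2122]
 [0.548  0.1699 0.2122]
 [0.5472 0.1419 0.2122]
 [0.4782 0.1499 0.2122]] [np.float64(0.02582424874683478), np.float64(0.06827224539577785), np.float64(0.027963200416780753), np.float64(0.06947895648140204)]
top centre [0.5122 0.1598 0.2122] grip [0.5165 0.1612 0.2044]
dir [-0.002   0.9842  0.1773] 69.23098611765359
dir [0.8756 0.0157 0.4828] -15.072800014740702
```

View pics/w2.png

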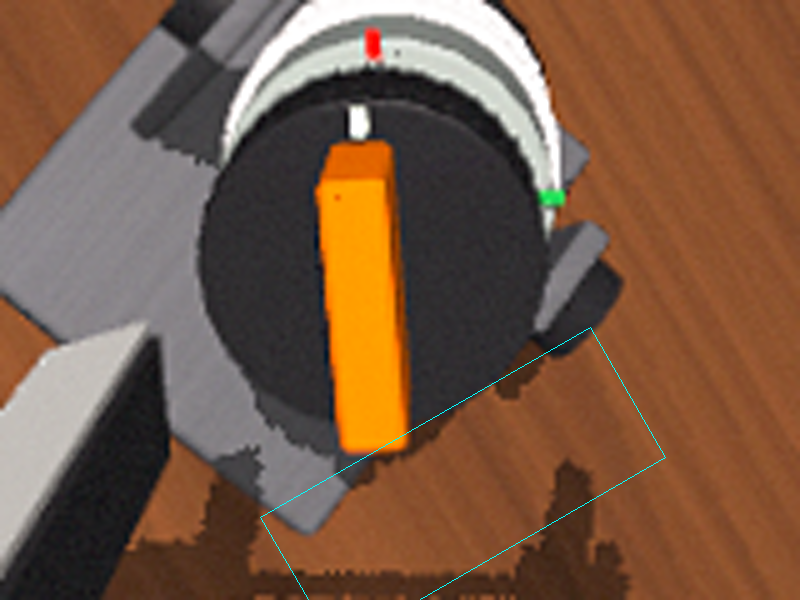

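The mask had caught wood shadow. The crop shows the bar's bright top face spanning (318–408, 180–450), so its centre is at about px (243,243). I'll tighten the colour range.

```bash
cat >> h.py <<'E'
def topface(c,box=(150,120,400,400)):
    m,ce,a=orange(c,box,(12,235,215),(24,255,255)); r=cv2.minAreaRect(cv2.findNonZero(m)); b=cv2.boxPoints(r)
    if r[1][0]<r[1][1]: e=((b[0]+b[3])/2,(b[1]+b[2])/2) 
    else: e=((b[0]+b[1])/2,(b[2]+b[3])/2)
    e=[(b[0]+b[1])/2,(b[2]+b[3])/2] if np.linalg.norm(b[0]-b[1])<np.linalg.norm(b[1]-b[2]) else [(b[1]+b[2])/2,(b[3]+b[0])/2]
    # cast on plane through top face, perpendicular to A, centre height .2122 ; two passes
    o=np.array(c["xyz"]); ctr=plane(c,[ce],.2122,True)[0]
    P=[o+d*(((ctr-o)@A)/(d@A)) for d in ray(c,e,True)]
    d=P[0]-P[1]; ln=np.linalg.norm(d); d/=ln
    print("px",ce,a,r,"len",ln); print("top",ctr,"grip",ctr-.009*A,"dir",d,"ang",np.degrees(np.arctan2(d@L[:,1],d@L[:,0])))
    y=np.cross(A,d); print("cover y",y); angle(y); return ctr-.009*A,y
E
python3 -c "
from h import *
c=cams.camera('wrist'); g,y=topface(c)
t=g+.07*A
print('via',t); togo(t,3,0)"
```

```text
px [236.8175 242.8938] 800 ((236.63771057128906, 242.46176147460938), (61.01028060913086, 14.234400749206543), 86.56636810302734) len 0.05530573980040271
top [0.5148 0.1973 0.2122] grip [0.519  0.1987 0.2044] dir [0.3679 0.8585 0.3573] ang 44.38758706286915
cover y [-0.7995  0.4883 -0.3498]
turn needed so x||dir: 179.25878756091095 or -0.741212439089054
via [0.4858 0.1878 0.265 ]
t 4.65 q [ 0.1797 -0.1269  1.874   0.0727  0.8151  0.6425] 
p [0.5134 0.1848 0.3022] w 0.09419163396768705 F [ 0.7599 -0.2967  0.4262]
tool x,y,z rows
 [[ 0.7654 -0.5088  0.3941]
 [ 0.5296  0.1499 -0.8349]
 [ 0.3658  0.8477  0.3842]] 
tilt err deg 3.6363063255560615 tilt from down 33.39259051101144
world d cm [-2.7567  0.2994 -3.7165]
[-1.24, 0.56, -0.73] 0.0
[-1.24, 0.56, -0.73] 0.0
[-1.24, 0.56, -0.73] 0.0
```

Request:
carry_out --plan '[{"delta_pos": [-1.3,0.3,-0.8],"turn": 0,"gripper": 100},{"delta_pos": [-1.3,0.3,-0.8],"turn": 0,"gripper": 100},{"delta_pos": [-1.3,0.3,-0.8],"turn": 0,"gripper": 100},{"delta_pos": [0,0,0],"turn": 0,"gripper": 100}]'

```text
time_s: 5.05
position: [0.4876, 0.1831, 0.282]
ee_rot: [-1.198, -0.039, -0.764]
contact_force: [-0.9, -0.1, 0.8]
gripper_width: 0.094
```

```bash
python3 -c "
from h import *
c=cams.camera('wrist'); g,y=topface(c)
t=g-.017*A
s,T=show(); d=g-s['position']; print('grip in tool cm',T.T@d*100, 'tcp target in tool',T.T@(t-s['position'])*100)"
```

```text
px [259.5225 230.2998] 844 ((259.5507507324219, 229.91383361816406), (62.4592399597168, 13.867505073547363), 86.8201675415039) len 0.053791847590036766
top [0.5142 0.1966 0.2122] grip [0.5184 0.198  0.2044] dir [0.3499 0.8692 0.3494] ang 45.675639380416605
cover y [-0.8076  0.4688 -0.3577]
turn needed so x||dir: 178.0415751647297 or -1.958424835270307
t 5.1 q [ 0.1956 -0.1666  1.9666  0.0586  0.7316  0.6631] 
p [0.4894 0.1833 0.2838] w 0.09388076336511461 F [-0.0575  0.1991  1.1439]
tool x,y,z rows
 [[ 0.7515 -0.5125  0.4154]
 [ 0.5546  0.1498 -0.8185]
 [ 0.3573  0.8455  0.3968]] 
tilt err deg 5.345128871991364 tilt from down 35.06447804442517
grip in tool cm [-1.871   8.3313 -0.8662] tcp target in tool [-2.013  10.0239 -0.9364]
```

Request:
carry_out --plan '[{"delta_pos": [-0.7,1,-0.3],"turn": -0.7,"gripper": 100},{"delta_pos": [-0.7,1.2,-0.3],"turn": -0.7,"gripper": 100},{"delta_pos": [-0.7,1.2,-0.3],"turn": 0,"gripper": 100},{"delta_pos": [0,0,0],"turn": 0,"gripper": 100}]'

```text
time_s: 5.5
position: [0.5005, 0.1912, 0.2539]
ee_rot: [-1.196, -0.077, -0.766]
contact_force: [0.2, 0.4, 0.1]
gripper_width: 0.0939
```

```bash
python3 -c "
from h import *
c=cams.camera('wrist'); g,y=topface(c)
g=np.array([.5185,.1978,.2044]); t=g-.017*A
s,T=show(); d=g-s['position']; print('grip in tool cm',T.T@d*100, 'tcp target in tool',T.T@(t-s['position'])*100)"
```

```text
px [263.6707 244.4655] 1072 ((263.69635009765625, 243.9965057373047), (70.22093963623047, 15.533236503601074), 88.97696685791016) len 0.054373426709182784
top [0.5144 0.1972 0.2122] grip [0.5187 0.1986 0.2044] dir [0.3575 0.8647 0.3527] ang 45.133834598282064
cover y [-0.8043  0.477  -0.3544]
turn needed so x||dir: -179.9025699539823 or 0.09743004601770622
t 5.55 q [ 0.2176 -0.1278  2.0235  0.0407  0.6109  0.6668] 
p [0.5016 0.1913 0.2556] w 0.09447803597539847 F [ 0.3786 -0.6337  1.7742]
tool x,y,z rows
 [[ 0.7488 -0.4941  0.4418]
 [ 0.5743  0.1509 -0.8046]
 [ 0.3309  0.8562  0.3968]] 
tilt err deg 6.716327439528054 tilt from down 36.42673477349706
grip in tool cm [-1.32    5.1887 -0.9214] tcp target in tool [-1.498  6.877 -1.01 ]
```

Request:
carry_out --plan '[{"delta_pos": [0,0,0],"turn": 0,"gripper": 100},{"delta_pos": [0,0,0],"turn": 0,"gripper": 100},{"delta_pos": [0,0,0],"turn": 0,"gripper": 100}]'

```text
time_s: 5.85
position: [0.5054, 0.1913, 0.2604]
ee_rot: [-1.19, -0.085, -0.773]
contact_force: [-0.4, -0.3, 0.5]
gripper_width: 0.0941
```

```bash
python3 -c "
from h import *
show()"
```

```text
t 5.85 q [ 0.2159 -0.1283  2.016   0.0411  0.6116  0.6656] 
p [0.5054 0.1913 0.2604] w 0.09406088015848918 F [-0.3915 -0.2581  0.4986]
tool x,y,z rows
 [[ 0.7451 -0.4953  0.4466]
 [ 0.5803  0.1514 -0.8002]
 [ 0.3287  0.8554  0.4003]] 
tilt err deg 7.14180149006091 tilt from down 36.851564635664836
```

```bash
cat > k.py <<'E'
import numpy as np
from scipy.optimize import least_squares
D=[((.2766,1.5061,1.3607),(.2466,.5188,.2046)),((.2026,1.0715,1.8746),(.4777,.2694,.4286)),((.8135,.2222,2.0157),(.7924,.4016,.3434)),
((.8098,.2205,1.9051),(.8674,.3389,.3539)),((.7932,.2206,1.6466),(.9785,.297,.4045)),((.6202,.6171,1.3636),(.9449,.2901,.3959)),((-.1258,1.8716,.8129),(.5155,.1847,.3036)),
((-.1666,1.9666,.7316),(.4894,.1833,.2838)),((-.1283,2.016,.6116),(.5054,.1913,.2604))]
def fk(p,q):
    s=np.cumsum(q); return np.array([p[0]+p[2]*np.sin(s[0])+p[3]*np.sin(s[1])+p[4]*np.sin(s[2]),p[1]+p[2]*np.cos(s[0])+p[3]*np.cos(s[1])+p[4]*np.cos(s[2])])
f=lambda p:np.concatenate([fk(p,q)-[np.hypot(x[0],x[1]),x[2]] for q,x in D])
P=least_squares(f,[0,.3,.4,.4,.25]).x
E
python3 - <<'E'
from k import *
print(P.round(4),np.abs(f(P)).max())
# inner boundary at q3=2.7 for tilt 37deg, along with q5, elbow etc.
for q2 in np.arange(-.75,.8,.15):
    q5=np.pi-np.radians(37)-q2-2.7; print(round(q2,2),"q5",round(q5,2),"tcp",fk(P,(q2,2.7,q5)).round(3),"wrist",(fk(P,(q2,2.7,q5))-P[4]*np.array([np.sin(.645),-np.cos(.645)])).round(3))
E
```

```text
[-0.0259  0.0392  0.6787  0.4451  0.3947] 0.019465593354612287
-0.75 q5 0.55 tcp [0.163 0.056] wrist [-0.075  0.371]
-0.6 q5 0.4 tcp [0.213 0.059] wrist [-0.025  0.375]
-0.45 q5 0.25 tcp [0.263 0.055] wrist [0.025 0.371]
-0.3 q5 0.1 tcp [0.312 0.044] wrist [0.074 0.359]
-0.15 q5 -0.05 tcp [0.358 0.026] wrist [0.121 0.341]
0.0 q5 -0.2 tcp [0.402 0.   ] wrist [0.165 0.316]
0.15 q5 -0.35 tcp [ 0.441 -0.031] wrist [0.204 0.284]
0.3 q5 -0.5 tcp [ 0.475 -0.068] wrist [0.238 0.247]
0.45 q5 -0.65 tcp [ 0.503 -0.11 ] wrist [0.266 0.205]
0.6 q5 -0.8 tcp [ 0.525 -0.155] wrist [0.287 0.16 ]
0.75 q5 -0.95 tcp [ 0.539 -0.204] wrist [0.302 0.112]
```

```bash
cat >> k.py <<'E'
def fk(p,q):
    s=np.cumsum(q); S,C=np.sin(s),np.cos(s)
    return np.array([p[0]+p[2]*S[0]+p[5]*C[0]+p[3]*S[1]+p[6]*C[1]+p[4]*S[2], p[1]+p[2]*C[0]-p[5]*S[0]+p[3]*C[1]-p[6]*S[1]+p[4]*C[2]])
f=lambda p:np.concatenate([np.concatenate([fk(p,q)-[np.hypot(x[0],x[1]),x[2]] for q,x in D])/.003,(p[[0,5,6]])/.1,(p[1]-.3)/.2*np.ones(1)])
P=least_squares(f,[0,.3,.4,.4,.25,0,0]).x
E
python3 - <<'E'
from k import *
print(P.round(4),np.abs(f(P)[:18]*.003).round(4))
for name,g in (("q5=.11",lambda q2,t:(q2,np.pi-t-.11-q2,.11)),("q3=2.7",lambda q2,t:(q2,2.7,np.pi-t-2.7-q2)),):
  for t in (36,30,24):
    print(name,t,[(round(q2,2),g(q2,np.radians(t))[1:],fk(P,g(q2,np.radians(t))).round(3).tolist()) for q2 in (-.6,-.3,0,.3,.6)])
for t in (36,30,24): print("q2=-.75",t,[(q3,round(np.pi-np.radians(t)+.75-q3,2),fk(P,(-.75,q3,np.pi-np.radians(t)+.75-q3)).round(3).tolist()) for q3 in (1.2,1.5,1.8,2.1,2.4)])
E
```

```text
[0.0041 0.1422 0.6266 0.4211 0.3927 0.0009 0.0604] [0.0001 0.0002 0.0002 0.0001 0.0001 0.0002 0.0002 0.0003 0.0002 0.0001
 0.0004 0.0002 0.0009 0.0003 0.0002 0.0001 0.001  0.0003]
q5=.11 36 [(-0.6, (np.float64(3.0032741228718347), 0.11), [0.121, -0.01]), (-0.3, (np.float64(2.7032741228718344), 0.11), [0.289, 0.071]), (0, (np.float64(2.4032741228718346), 0.11), [0.475, 0.099]), (0.3, (np.float64(2.103274122871835), 0.11), [0.66, 0.071]), (0.6, (np.float64(1.8032741228718345), 0.11), [0.828, -0.011])]
q5=.11 30 [(-0.6, (np.float64(3.1079938779914946), 0.11), [0.048, -0.055]), (-0.3, (np.float64(2.8079938779914944), 0.11), [0.217, 0.026]), (0, (np.float64(2.5079938779914945), 0.11), [0.402, 0.054]), (0.3, (np.float64(2.2079938779914947), 0.11), [0.587, 0.025]), (0.6, (np.float64(1.9079938779914944), 0.11), [0.756, -0.056])]
q5=.11 24 [(-0.6, (np.float64(3.212713633111154), 0.11), [-0.029, -0.093]), (-0.3, (np.float64(2.912713633111154), 0.11), [0.14, -0.012]), (0, (np.float64(2.612713633111154), 0.11), [0.325, 0.016]), (0.3, (np.float64(2.312713633111154), 0.11), [0.51, -0.012]), (0.6, 
[... 983 characters left out ...]
 np.float64(-0.5772863668888463)), [0.392, -0.106])]
q2=-.75 36 [(1.2, np.float64(2.06), [0.046, 0.636]), (1.5, np.float64(1.76), [0.14, 0.551]), (1.8, np.float64(1.46), [0.204, 0.441]), (2.1, np.float64(1.16), [0.233, 0.317]), (2.4, np.float64(0.86), [0.223, 0.19])]
q2=-.75 30 [(1.2, np.float64(2.17), [0.012, 0.614]), (1.5, np.float64(1.87), [0.105, 0.528]), (1.8, np.float64(1.57), [0.169, 0.418]), (2.1, np.float64(1.27), [0.198, 0.295]), (2.4, np.float64(0.97), [0.189, 0.168])]
q2=-.75 24 [(1.2, np.float64(2.27), [-0.025, 0.595]), (1.5, np.float64(1.97), [0.069, 0.509]), (1.8, np.float64(1.67), [0.133, 0.4]), (2.1, np.float64(1.37), [0.161, 0.276]), (2.4, np.float64(1.07), [0.152, 0.149])]
```

Request:
carry_out --plan '[{"delta_pos": [-1.2,-4.4,-1.7],"turn": 0,"gripper": 100},{"delta_pos": [-1.2,-4.4,-1.7],"turn": 0,"gripper": 100},{"delta_pos": [-1.2,-4.4,-1.7],"turn": 0,"gripper": 100},{"delta_pos": [-1.2,-4.4,-1.7],"turn": 0,"gripper": 100},{"delta_pos": [-1.2,-4.4,-1.7],"turn": 0,"gripper": 100},{"delta_pos": [-1.2,-4.4,-1.7],"turn": 0,"gripper": 100},{"delta_pos": [-1.2,-4.4,-1.7],"turn": 0,"gripper": 100},{"delta_pos": [-1.2,-4.4,-1.7],"turn": 0,"gripper": 100}]'

```text
time_s: 6.65
position: [0.272, 0.0831, 0.4099]
ee_rot: [-1.24, -0.032, -0.841]
contact_force: [1.3, -0.9, -0.1]
gripper_width: 0.0936
```

```bash
python3 -c "
from h import *
s,T=show(); p=s['position']; print('in tool, 1cm inward radial:',T.T@np.array([-p[0],-p[1],0])/np.hypot(p[0],p[1]), 'along -A azim',T.T@np.array([A[0],A[1],0])/.5)"
```

```text
t 6.65 q [-0.425  -0.6749  1.868   0.3125  1.41    0.1632] 
p [0.272  0.0831 0.4099] w 0.09355414607871887 F [ 1.3195 -0.8763 -0.0913]
tool x,y,z rows
 [[ 0.7072 -0.5432  0.4525]
 [ 0.5763  0.0723 -0.814 ]
 [ 0.4095  0.8365  0.3642]] 
tilt err deg 8.152070576991303 tilt from down 35.50906320316515
in tool, 1cm inward radial: [-0.5177 -0.5723 -0.6359] along -A azim [-0.5009 -0.5699 -0.6514]
```

Request:
carry_out --plan '[{"delta_pos": [-3.9,-2.2,-0.1],"turn": 0,"gripper": 100},{"delta_pos": [-3.9,-2.2,-0.1],"turn": 0,"gripper": 100}]'

```text
time_s: 6.85
position: [0.2173, 0.0958, 0.4097]
ee_rot: [-1.244, 0.002, -0.864]
contact_force: [1.7, -0.3, -0.9]
gripper_width: 0.0941
```

```bash
python3 -c "
from h import *
s,T=show(); p=s['position']; print('horiz tool y az',np.degrees(np.arctan2(T[1,1],T[0,1])))"
```

```text
t 6.85 q [-0.2947 -0.7515  1.8614  0.2219  1.4631  0.3369] 
p [0.2173 0.0958 0.4097] w 0.09409992550432933 F [ 1.6545 -0.3275 -0.8965]
tool x,y,z rows
 [[ 0.6929 -0.5706  0.4408]
 [ 0.5684  0.0561 -0.8208]
 [ 0.4436  0.8193  0.3632]] 
tilt err deg 8.308406671797194 tilt from down 34.831483549570535
horiz tool y az 5.64092276585396
```

Request:
carry_out --plan '[{"delta_pos": [-3.7,-2.4,-0.8],"turn": 0,"gripper": 100},{"delta_pos": [-3.7,-2.4,-0.8],"turn": 0,"gripper": 100}]'

```text
time_s: 7.05
position: [0.1778, 0.0958, 0.4103]
ee_rot: [-1.24, 0.02, -0.835]
contact_force: [0.2, 1.1, 0.3]
gripper_width: 0.0937
```

```bash
python3 -c "
from h import *
s,T=show(); p=s['position']; print('horiz tool y az',np.degrees(np.arctan2(T[1,1],T[0,1])))"
```

```text
t 7.05 q [ 0.1001 -0.7532  1.8472  0.0211  1.4632  0.6869] 
p [0.1778 0.0958 0.4103] w 0.09373703996417736 F [0.1722 1.095  0.2678]
tool x,y,z rows
 [[ 0.7113 -0.5675  0.4147]
 [ 0.5468  0.076  -0.8338]
 [ 0.4416  0.8199  0.3643]] 
tilt err deg 6.482573749599023 tilt from down 33.506581723584745
horiz tool y az 7.9149643261337
```

Request:
carry_out --plan '[{"delta_pos": [-2.9,-2.5,-2.3],"turn": 0,"gripper": 100},{"delta_pos": [-2.9,-2.5,-2.3],"turn": 0,"gripper": 100},{"delta_pos": [-2.9,-2.5,-2.3],"turn": 0,"gripper": 100}]'

```text
time_s: 7.35
position: [0.1273, 0.0734, 0.4155]
ee_rot: [-1.244, 0.054, -0.786]
contact_force: [-0.8, -0.1, 0.7]
gripper_width: 0.0941
```

```bash
python3 -c "
from h import *
s,T=show(); p=s['position']; print('horiz tool y az',np.degrees(np.arctan2(T[1,1],T[0,1])))"
```

```text
t 7.35 q [ 0.6481 -0.7532  1.8102 -0.2268  1.591   1.156 ] 
p [0.1273 0.0734 0.4155] w 0.09405716200321529 F [-0.813  -0.1081  0.6665]
tool x,y,z rows
 [[ 0.7416 -0.5593  0.3704]
 [ 0.5035  0.0992 -0.8583]
 [ 0.4433  0.823   0.3552]] 
tilt err deg 3.7232907943402704 tilt from down 30.873862557710503
horiz tool y az 11.151459510824681
```

Request:
carry_out --plan '[{"delta_pos": [-3.2,-2.3,-1.8],"turn": 0,"gripper": 100},{"delta_pos": [-3.2,-2.3,-1.8],"turn": 0,"gripper": 100},{"delta_pos": [-3.2,-2.3,-1.8],"turn": 0,"gripper": 100}]'

```text
time_s: 7.65
position: [0.0761, 0.0574, 0.4466]
ee_rot: [-1.263, 0.111, -0.701]
contact_force: [0.1, 0.6, -1.1]
gripper_width: 0.0942
```

```bash
python3 -c "
from h import *
s,T=show(); p=s['position']; print('horiz tool y az',np.degrees(np.arctan2(T[1,1],T[0,1])))
t=np.array([.5185,.1978,.2044])+.09*A; print(t); togo(t,10,0)"
```

```text
t 7.65 q [ 0.8041 -0.7532  1.6898 -0.2235  1.7954  1.2545] 
p [0.0761 0.0574 0.4466] w 0.09419127616539386 F [ 0.0573  0.6082 -1.0537]
tool x,y,z rows
 [[ 0.7891 -0.5388  0.2949]
 [ 0.4219  0.1265 -0.8978]
 [ 0.4464  0.8329  0.3272]] 
tilt err deg 3.9384990586033966 tilt from down 26.13417190366927
horiz tool y az 16.695835189363585
[0.4758 0.1837 0.2823]
t 7.65 q [ 0.8041 -0.7532  1.6898 -0.2235  1.7954  1.2545] 
p [0.0761 0.0574 0.4466] w 0.09419127616539386 F [ 0.0573  0.6082 -1.0537]
tool x,y,z rows
 [[ 0.7891 -0.5388  0.2949]
 [ 0.4219  0.1265 -0.8978]
 [ 0.4464  0.8329  0.3272]] 
tilt err deg 3.9384990586033966 tilt from down 26.13417190366927
world d cm [ 39.9706  12.6232 -16.4239]
[1.99, 3.32, 2.3] 0.0
[1.99, 3.32, 2.3] 0.0
[1.99, 3.32, 2.3] 0.0
[1.99, 3.32, 2.3] 0.0
[1.99, 3.32, 2.3] 0.0
[1.99, 3.32, 2.3] 0.0
[1.99, 3.32, 2.3] 0.0
[1.99, 3.32, 2.3] 0.0
[1.99, 3.32, 2.3] 0.0
[1.99, 3.32, 2.3] 0.0
```

Request:
carry_out --plan '[{"delta_pos": [2.2,3.5,2.6],"turn": 0,"gripper": 100},{"delta_pos": [2.2,3.5,2.6],"turn": 0,"gripper": 100},{"delta_pos": [2.2,3.5,2.6],"turn": 0,"gripper": 100},{"delta_pos": [2.2,3.5,2.6],"turn": 0,"gripper": 100},{"delta_pos": [2.2,3.5,2.6],"turn": 0,"gripper": 100},{"delta_pos": [2.2,3.5,2.6],"turn": 0,"gripper": 100},{"delta_pos": [2.2,3.5,2.6],"turn": 0,"gripper": 100},{"delta_pos": [2.2,3.5,2.6],"turn": 0,"gripper": 100}]'

```text
time_s: 8.45
position: [0.3054, 0.1866, 0.3562]
ee_rot: [-1.255, 0.049, -0.661]
contact_force: [0.0, 0.8, 0.4]
gripper_width: 0.0943
```

```bash
python3 -c "
from h import *
c=cams.camera('wrist'); topface(c)
g=np.array([.5185,.1978,.2044]);t=g+.05*A; togo(t,3,0)"
```

```text
px [373.4837 158.8546] 337 ((373.6216735839844, 158.59364318847656), (8.637350082397461, 39.04653549194336), 2.0454084873199463) len 0.04994382595787442
top [0.5124 0.1948 0.2122] grip [0.5167 0.1962 0.2044] dir [0.3564 0.8654 0.3523] ang 45.20995053923687
cover y [-0.8047  0.4759 -0.3548]
turn needed so x||dir: 178.94289993974726 or -1.0571000602527647
t 8.5 q [ 0.3703 -0.4014  1.8683 -0.0171  1.2013  0.8521] 
p [0.3099 0.1881 0.3527] w 0.09387538626100614 F [ 3.2849  0.5153 -0.5833]
tool x,y,z rows
 [[ 0.8159 -0.4862  0.3129]
 [ 0.4307  0.1501 -0.8899]
 [ 0.3857  0.8609  0.3319]] 
tilt err deg 2.894900175042592 tilt from down 27.137989080851174
world d cm [ 18.4832   0.1862 -10.4979]
[3.9, 5.78, 1.27] 0.0
[3.9, 5.78, 1.27] 0.0
[3.9, 5.78, 1.27] 0.0
```

Request:
carry_out --plan '[{"delta_pos": [2.7,4,0.9],"turn": -0.5,"gripper": 100},{"delta_pos": [2.7,4,0.9],"turn": -0.5,"gripper": 100},{"delta_pos": [2.7,4,0.9],"turn": 0,"gripper": 100},{"delta_pos": [2,2,0.7],"turn": 0,"gripper": 100}]'

```text
time_s: 8.9
position: [0.466, 0.1919, 0.2756]
ee_rot: [-1.259, 0.031, -0.648]
contact_force: [-0.6, 0.0, -0.5]
gripper_width: 0.0941
```

```bash
python3 -c "
from h import *
c=cams.camera('wrist'); topface(c)
g=np.array([.518,.197,.2044]);t=g-.016*A; togo(t,1,0)"
```

```text
px [299.1828 219.5301] 815 ((299.4999694824219, 219.49998474121094), (12.999998092651367, 60.99999237060547), 0.0) len 0.05339179191027714
top [0.5146 0.1972 0.2122] grip [0.5189 0.1986 0.2044] dir [0.34   0.8749 0.345 ] ang 46.37297745986244
cover y [-0.8118  0.4582 -0.3619]
turn needed so x||dir: 178.8993915740005 or -1.1006084259995532
t 8.95 q [ 0.2011 -0.1315  1.8948  0.0803  0.9018  0.626 ] 
p [0.4696 0.1916 0.2753] w 0.09412609576960544 F [ 4.1929 -0.1144 -0.8324]
tool x,y,z rows
 [[ 0.8212 -0.4698  0.324 ]
 [ 0.4373  0.1534 -0.8861]
 [ 0.3666  0.8693  0.3314]] 
tilt err deg 2.440115201029199 tilt from down 27.61052480629234
world d cm [ 5.599   0.7881 -8.4802]
[1.48, 10.08, -0.07] 0.0
```

Request:
carry_out --plan '[{"delta_pos": [0.7,3,0],"turn": -0.5,"gripper": 100},{"delta_pos": [0.5,3,0],"turn": 0,"gripper": 100},{"delta_pos": [0.2,1.5,0],"turn": 0,"gripper": 100}]'

```text
time_s: 9.25
position: [0.5186, 0.1965, 0.2154]
ee_rot: [-1.259, 0.019, -0.65]
contact_force: [0.0, -0.2, 0.8]
gripper_width: 0.0941
```

```bash
python3 -c "
from h import *
g=np.array([.518,.197,.2044]);t=g-.016*A; togo(t,1,0)
c=cams.camera('wrist'); topface(c); cv2.imwrite('pics/w3.png',cv2.cvtColor(c['pixels'],cv2.COLOR_RGB2BGR))"
```

```text
t 9.25 q [ 0.1881 -0.011   1.9457  0.103   0.7257  0.5793] 
p [0.5186 0.1965 0.2154] w 0.09413002055460426 F [ 0.0302 -0.2047  0.7574]
tool x,y,z rows
 [[ 0.8218 -0.4635  0.3316]
 [ 0.4431  0.1538 -0.8832]
 [ 0.3583  0.8727  0.3317]] 
tilt err deg 2.0706183906602833 tilt from down 27.969964325428524
world d cm [ 0.6954  0.3049 -2.483 ]
[-0.39, 2.55, -0.31] 0.0
px [270.5181 256.7925] 1465 ((270.5, 257.0), (82.0, 19.0), 90.0) len 0.05535017868294138
top [0.5161 0.1998 0.2122] grip [0.5203 0.2012 0.2044] dir [0.3575 0.8648 0.3527] ang 45.13632596699428
cover y [-0.8043  0.477  -0.3544]
turn needed so x||dir: -179.4070025027636 or 0.5929974972364107
```

View pics/w3.png

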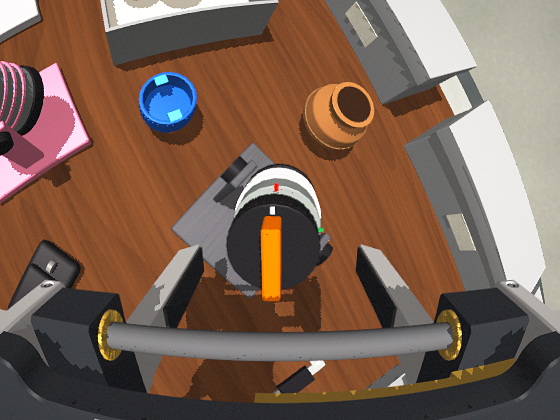

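The wrist view shows the bar at (271,257) midway between the fingertips at (195,250) and (362,248), in line with the jaws. I'll advance the last 2.5 cm.

Request:
carry_out --plan '[{"delta_pos": [-0.2,1.4,-0.1],"turn": 0,"gripper": 100},{"delta_pos": [-0.2,1.1,-0.1],"turn": 0,"gripper": 100},{"delta_pos": [0,0.2,0],"turn": 0,"gripper": 40}]'

```text
time_s: 9.6
position: [0.527, 0.2009, 0.189]
ee_rot: [-1.259, 0.02, -0.649]
contact_force: [-0.3, 0.1, -0.0]
gripper_width: 0.0889
```

```bash
python3 -c "
from h import *
g=np.array([.518,.197,.2044]);t=g-.016*A; togo(t,1,0)"
```

```text
t 9.6 q [0.1956 0.0295 1.9768 0.1066 0.6544 0.5783] 
p [0.527  0.2009 0.189 ] w 0.08885610518702296 F [-0.3035  0.0766 -0.0212]
tool x,y,z rows
 [[ 0.822  -0.4633  0.3312]
 [ 0.4425  0.1537 -0.8835]
 [ 0.3584  0.8728  0.3314]] 
tilt err deg 2.1048948013606865 tilt from down 27.93620025533101
world d cm [-0.1376 -0.142   0.1576]
[0.0, -0.22, -0.12] 0.0
```

Request:
carry_out --plan '[{"delta_pos": [0,0,0],"turn": 0,"gripper": 0},{"delta_pos": [0,0.1,0],"turn": 0,"gripper": 0},{"delta_pos": [0,0.1,0],"turn": 0,"gripper": 0},{"delta_pos": [0,0.1,0],"turn": 0,"gripper": 0},{"delta_pos": [0,0.1,0],"turn": 0,"gripper": 0},{"delta_pos": [0,0.1,0],"turn": 0,"gripper": 0}]' --grip_force 35

```text
time_s: 10.2
position: [0.5365, 0.1998, 0.1935]
ee_rot: [-1.255, -0.001, -0.663]
contact_force: [3.2, -5.7, 3.6]
gripper_width: 0.0416
```

```bash
python3 -c "
from h import *
g=np.array([.518,.197,.2044]);t=g-.016*A; togo(t,1,0)"
```

```text
t 10.2 q [0.1946 0.0314 1.9725 0.0991 0.6355 0.5779] 
p [0.5365 0.1998 0.1935] w 0.0415872148932968 F [ 3.1728 -5.6836  3.5976]
tool x,y,z rows
 [[ 0.8148 -0.4614  0.3511]
 [ 0.4621  0.1509 -0.8739]
 [ 0.3503  0.8742  0.3362]] 
tilt err deg 0.9220692865045504 tilt from down 29.083692932420906
world d cm [-1.0868 -0.0326 -0.2957]
[-0.97, -0.25, -0.51] 0.0
```

Request:
carry_out --plan '[{"delta_pos": [-0.7,0,-0.4],"turn": 0,"gripper": 0},{"delta_pos": [-0.5,0,-0.2],"turn": 0,"gripper": 0},{"delta_pos": [-0.1,0,0],"turn": 0,"gripper": 0}]'

```text
time_s: 10.5
position: [0.5259, 0.2002, 0.189]
ee_rot: [-1.253, -0.004, -0.668]
contact_force: [-0.4, -0.2, 0.0]
gripper_width: 0.0171
```

```bash
python3 -c "
from h import *
g=np.array([.518,.197,.2044]);t=g-.016*A; togo(t,1,0)
c=cams.camera('wrist'); z=c['pixels'][190:340,160:400]; cv2.imwrite('pics/w4.png',cv2.cvtColor(cv2.resize(z,(800,500)),cv2.COLOR_RGB2BGR))"
```

```text
t 10.5 q [0.2023 0.0188 2.0013 0.0938 0.613  0.5887] 
p [0.5259 0.2002 0.189 ] w 0.017146668034592534 F [-0.4233 -0.1834  0.0005]
tool x,y,z rows
 [[ 0.8121 -0.4629  0.3553]
 [ 0.4672  0.1508 -0.8712]
 [ 0.3497  0.8735  0.3387]] 
tilt err deg 0.6320003193058967 tilt from down 29.40140841608583
world d cm [-0.0291 -0.0644  0.1521]
[0.06, -0.16, -0.01] 0.0
```

View pics/w4.png

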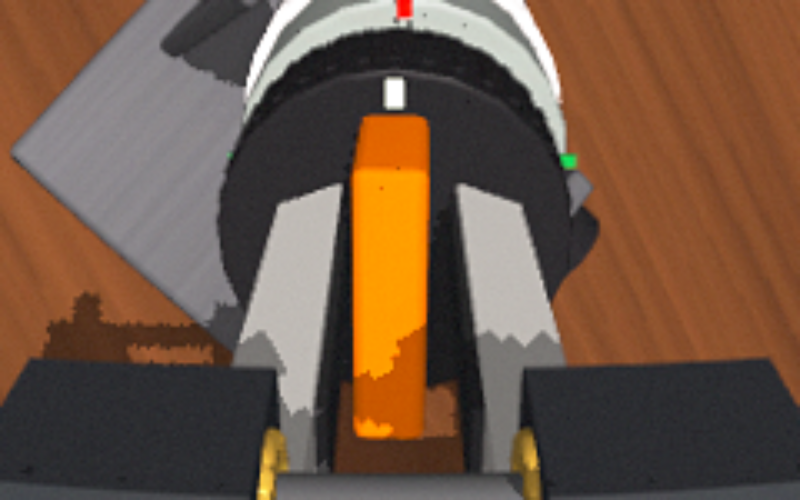

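The crop shows the fingers straddling the bar evenly, with the white dot at the red mark, so the cover is still locked. I'll close fully, then press.

Request:
carry_out --plan '[{"delta_pos": [0,0,0],"turn": 0,"gripper": 0},{"delta_pos": [0,0,0],"turn": 0,"gripper": 0},{"delta_pos": [0,0.6,0],"turn": 0,"gripper": 0},{"delta_pos": [0,0.6,0],"turn": 0,"gripper": 0}]' --grip_force 35

```text
time_s: 10.95
position: [0.5304, 0.2023, 0.181]
ee_rot: [-1.252, -0.006, -0.667]
contact_force: [-52.3, -20.0, 71.0]
gripper_width: 0.0117
```

```bash
python3 -c "
from h import *
s,T=show(); print('F tool',T.T@s['contact_force'],'axial depth below grip mm',(np.array([.518,.197,.2044])-s['position'])@A*1000)"
```

```text
t 10.95 q [0.205  0.0351 2.0076 0.0955 0.5897 0.5866] 
p [0.5304 0.2023 0.181 ] w 0.011727750064328931 F [-52.3198 -20.024   71.0283]
tool x,y,z rows
 [[ 0.8127 -0.4612  0.3561]
 [ 0.4676  0.1514 -0.8709]
 [ 0.3478  0.8743  0.3387]] 
tilt err deg 0.5901935945940827 tilt from down 29.4373592949506
F tool [ -7.9869 -89.3529 -11.6451] axial depth below grip mm 27.00168275985374
```

Request:
carry_out --plan '[{"delta_pos": [0,0,0],"turn": -4,"gripper": 0},{"delta_pos": [0,0.1,0],"turn": -8.5,"gripper": 0}]'

```text
time_s: 11.15
position: [0.5302, 0.2026, 0.1815]
ee_rot: [-1.321, -0.192, -0.524]
contact_force: [-3.5, -2.1, 4.7]
gripper_width: 0.0118
```

```bash
cat >> h.py <<'E'
def chk():
    s,T=show(); y=np.array([-0.8047,0.4759,-0.3548]); print('F tool',T.T@s['contact_force'],'torque',s['ft_torque'],'depth mm',(np.array([.518,.197,.2044])-s['position'])@A*1000,'lateral',L[:,:2].T@(s['position']-np.array([.518,.197,.2044]))*1000); angle(y)
E
python3 -c "
from h import *
chk()"
```

```text
t 11.15 q [0.2055 0.0341 2.0076 0.0959 0.5898 0.3622] 
p [0.5302 0.2026 0.1815] w 0.01181452734065663 F [-3.5446 -2.1214  4.739 ]
tool x,y,z rows
 [[ 0.8694 -0.2551  0.4232]
 [ 0.4683  0.152  -0.8704]
 [ 0.1577  0.9549  0.2516]] 
tilt err deg 0.5302071108916445 tilt from down 29.49428144149893
F tool [-0.5349 -6.1071 -1.3925] torque [-0.2843  0.4906 -0.0935] depth mm 26.488881777619557 lateral [0.1113 1.498 ]
turn needed so x||dir: -166.21372965829914 or 13.786270341700856
```

Request:
carry_out --plan '[{"delta_pos": [0,0.1,0],"turn": -8.5,"gripper": 0},{"delta_pos": [0,0.1,0],"turn": -8.5,"gripper": 0},{"delta_pos": [0,0.1,0],"turn": -8.5,"gripper": 0},{"delta_pos": [0,0.1,0],"turn": -8.5,"gripper": 0}]'

```text
time_s: 11.55
position: [0.5308, 0.2019, 0.1814]
ee_rot: [-1.451, -0.688, -0.113]
contact_force: [-9.0, -5.5, 12.2]
gripper_width: 0.0119
```

```bash
python3 -c "
from h import *
chk()"
```

```text
t 11.55 q [ 0.2053  0.0343  2.0085  0.093   0.5869 -0.2375] 
p [0.5308 0.2019 0.1814] w 0.011914163048921641 F [-9.0389 -5.4859 12.2237]
tool x,y,z rows
 [[ 0.8053  0.3302  0.4924]
 [ 0.4701  0.1504 -0.8697]
 [-0.3613  0.9318 -0.0341]] 
tilt err deg 0.5083899723733039 tilt from down 29.573151913461853
F tool [ -3.0724 -15.7052  -2.2632] torque [-0.5011  0.537  -0.279 ] depth mm 26.778697280811684 lateral [0.3108 0.6716]
turn needed so x||dir: -131.72768788662364 or 48.27231211337636
```

Request:
carry_out --plan '[{"delta_pos": [0,0.1,0],"turn": -8.5,"gripper": 0},{"delta_pos": [0,0.1,0],"turn": -8.5,"gripper": 0},{"delta_pos": [0,0.1,0],"turn": -8.5,"gripper": 0},{"delta_pos": [0,0.1,0],"turn": -8.5,"gripper": 0},{"delta_pos": [0,0.05,0],"turn": -7,"gripper": 0}]'

```text
time_s: 12.05
position: [0.5302, 0.2024, 0.1814]
ee_rot: [-1.487, -1.272, 0.437]
contact_force: [-5.5, -2.2, 5.6]
gripper_width: 0.0119
```

```bash
python3 -c "
from h import *
chk()"
```

```text
t 12.05 q [ 0.206   0.0335  2.01    0.0944  0.5855 -0.9654] 
p [0.5302 0.2024 0.1814] w 0.011899158708196581 F [-5.4781 -2.2325  5.6141]
tool x,y,z rows
 [[ 0.3608  0.866   0.3463]
 [ 0.4706  0.1515 -0.8693]
 [-0.8052  0.4765 -0.3528]] 
tilt err deg 0.43542295157027244 tilt from down 29.626683689494463
F tool [-1.9659 -7.7961  1.3666] torque [-0.217   0.4403 -0.1299] depth mm 26.599874411857257 lateral [-0.0109  1.3346]
turn needed so x||dir: -90.05981811248608 or 89.94018188751392
```

Turned exactly 90° with light forces. Now I'll lift along the axis.

Request:
carry_out --plan '[{"delta_pos": [0,-0.7,0],"turn": 0,"gripper": 0},{"delta_pos": [0,-1,0],"turn": 0,"gripper": 0}]'

```text
time_s: 12.25
position: [0.5215, 0.1999, 0.1952]
ee_rot: [-1.486, -1.268, 0.437]
contact_force: [-0.3, 0.8, -1.3]
gripper_width: 0.0118
```

```bash
python3 -c "
from h import *
chk()"
```

```text
t 12.25 q [ 0.2035  0.0052  1.9984  0.0914  0.6281 -0.9609] 
p [0.5215 0.1999 0.1952] w 0.011754707059519993 F [-0.3407  0.7657 -1.3257]
tool x,y,z rows
 [[ 0.3631  0.8653  0.3457]
 [ 0.4682  0.1514 -0.8706]
 [-0.8056  0.4779 -0.3501]] 
tilt err deg 0.558987102881627 tilt from down 29.47398409014961
F tool [0.0805 1.1105 1.1046] torque [-0.1048  0.336   0.0211] depth mm 10.044572492553534 lateral [-0.958   1.6278]
turn needed so x||dir: -90.17485624798684 or 89.82514375201316
```

Request:
carry_out --plan '[{"delta_pos": [0,-1.2,0],"turn": 0,"gripper": 0},{"delta_pos": [0,-1.5,0],"turn": 0,"gripper": 0},{"delta_pos": [0,-2,0],"turn": 0,"gripper": 0},{"delta_pos": [0,-3,0],"turn": 0,"gripper": 0},{"delta_pos": [0,-3,0],"turn": 0,"gripper": 0}]'

```text
time_s: 12.75
position: [0.4657, 0.1831, 0.2851]
ee_rot: [-1.481, -1.247, 0.442]
contact_force: [0.1, 0.4, -0.8]
gripper_width: 0.0118
```

```bash
python3 -c "
from h import *
chk()
c=cams.camera('wrist'); cv2.imwrite('pics/w5.png',cv2.cvtColor(c['pixels'],cv2.COLOR_RGB2BGR))"
```

```text
t 12.75 q [ 0.1846 -0.1565  1.8974  0.0817  0.9083 -0.9432] 
p [0.4657 0.1831 0.2851] w 0.011839901347934532 F [ 0.1451  0.4173 -0.7663]
tool x,y,z rows
 [[ 0.3768  0.861   0.3415]
 [ 0.4534  0.1501 -0.8786]
 [-0.8077  0.4859 -0.3339]] 
tilt err deg 1.4717869962865051 tilt from down 28.528228137733482
F tool [0.1522 0.8017 0.3414] torque [-0.1122  0.313   0.0499] depth mm -96.87071914842339 lateral [-6.4639  3.2087]
turn needed so x||dir: -90.83683351499639 or 89.16316648500361
```

View pics/w5.png

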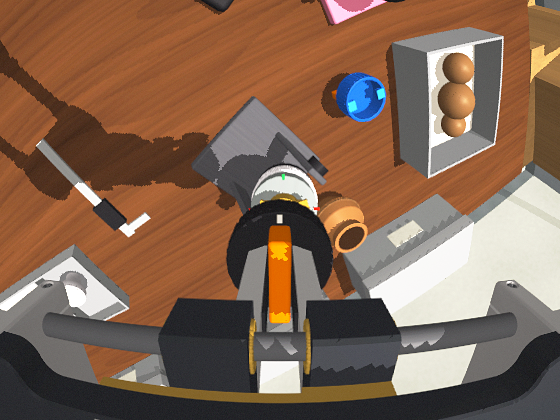

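The cover is off: the brass neck shows at (290,190), with the cap in the fingers at (280,255). I'll turn about -46° so the jaw axis is horizontal, which lets the cover pivot flat in the pads, and carry it to above the tray.

```bash
python3 -c "
from h import *
togo([.566,-.290,.19],11,-46)"
```

```text
t 12.8 q [ 0.1846 -0.1621  1.8919  0.0817  0.9109 -0.9432] 
p [0.4665 0.1833 0.2906] w 0.011488867195144954 F [-0.1274  0.1032  1.5848]
tool x,y,z rows
 [[ 0.3737  0.8606  0.346 ]
 [ 0.4606  0.1516 -0.8745]
 [-0.8051  0.4862 -0.3398]] 
tilt err deg 0.992252218482037 tilt from down 29.00850742656247
world d cm [  9.9547 -47.332  -10.0573]
[-3.68, 0.56, -2.51] -4.18
[-3.85, 0.56, -2.23] -4.18
[-4.01, 0.56, -1.95] -4.18
[-4.14, 0.56, -1.65] -4.18
[-4.25, 0.56, -1.34] -4.18
[-4.33, 0.56, -1.03] -4.18
[-4.4, 0.56, -0.71] -4.18
[-4.44, 0.56, -0.39] -4.18
[-4.46, 0.56, -0.06] -4.18
[-4.45, 0.56, 0.26] -4.18
[-4.42, 0.56, 0.58] -4.18
```

Request:
carry_out --plan '[{"delta_pos": [-3.7,0,-2.5],"turn": -4.6,"gripper": 0},{"delta_pos": [-3.9,0,-2.2],"turn": -4.6,"gripper": 0},{"delta_pos": [-4.1,0,-1.9],"turn": -4.6,"gripper": 0},{"delta_pos": [-4.2,0.5,-1.6],"turn": -4.6,"gripper": 0},{"delta_pos": [-4.3,0.5,-1.3],"turn": -4.6,"gripper": 0},{"delta_pos": [-4.4,0.5,-1],"turn": -4.6,"gripper": 0},{"delta_pos": [-4.5,0.5,-0.7],"turn": -4.6,"gripper": 0},{"delta_pos": [-4.5,0.5,-0.4],"turn": -4.6,"gripper": 0},{"delta_pos": [-4.5,0.5,0],"turn": -4.6,"gripper": 0},{"delta_pos": [-4.5,0.5,0.3],"turn": -4.6,"gripper": 0}]'

```text
time_s: 13.8
position: [0.5595, -0.2117, 0.2296]
ee_rot: [-1.35, -1.746, 1.08]
contact_force: [0.5, 0.0, -0.5]
gripper_width: 0.0118
```

```bash
python3 -c "
from h import *
togo([.566,-.290,.15],5,0)"
```

```text
t 13.8 q [-0.7242  0.133   1.7306  0.4302  1.0687 -2.7015] 
p [ 0.5595 -0.2117  0.2296] w 0.011794679341810065 F [ 0.4576  0.0444 -0.5476]
tool x,y,z rows
 [[-0.239   0.9708  0.0201]
 [ 0.4151  0.1209 -0.9017]
 [-0.8778 -0.2072 -0.4319]] 
tilt err deg 4.484857202871268 tilt from down 25.619276846552918
world d cm [ 0.6508 -7.8298 -7.9611]
[-1.58, 1.3, 0.9] 0.0
[-1.58, 1.3, 0.9] 0.0
[-1.58, 1.3, 0.9] 0.0
[-1.58, 1.3, 0.9] 0.0
[-1.58, 1.3, 0.9] 0.0
```

q6 is at its limit, so I'll turn the other way by a half turn, which gives the same grasp.

Request:
carry_out --plan '[{"delta_pos": [-0.8,0.2,0.4],"turn": 8.5,"gripper": 0},{"delta_pos": [-0.8,0.2,0.3],"turn": 8.5,"gripper": 0},{"delta_pos": [-0.8,0.2,0.2],"turn": 8.5,"gripper": 0},{"delta_pos": [-0.8,0.2,0],"turn": 8.5,"gripper": 0},{"delta_pos": [-0.8,0.2,-0.1],"turn": 8.5,"gripper": 0},{"delta_pos": [-0.6,0.2,-0.3],"turn": 8.5,"gripper": 0},{"delta_pos": [-0.5,0.2,-0.4],"turn": 8.5,"gripper": 0},{"delta_pos": [-0.3,0.2,-0.5],"turn": 8.5,"gripper": 0},{"delta_pos": [-0.2,0.2,-0.6],"turn": 8.5,"gripper": 0},{"delta_pos": [0,0.2,-0.6],"turn": 8.5,"gripper": 0}]'

```text
time_s: 14.8
position: [0.5674, -0.2884, 0.1898]
ee_rot: [-1.471, -0.573, -0.105]
contact_force: [-0.1, 0.2, -0.8]
gripper_width: 0.0121
```

Request:
carry_out --plan '[{"delta_pos": [0,0.2,0],"turn": 8.5,"gripper": 0},{"delta_pos": [0,0.2,0],"turn": 8.5,"gripper": 0},{"delta_pos": [0,0.2,0],"turn": 8.5,"gripper": 0},{"delta_pos": [0,0.2,0],"turn": 8.5,"gripper": 0},{"delta_pos": [0,0.2,0],"turn": 8.5,"gripper": 0},{"delta_pos": [0,0.2,0],"turn": 8.5,"gripper": 0},{"delta_pos": [0,0.2,0],"turn": 8.5,"gripper": 0},{"delta_pos": [0,0.2,0],"turn": 8.5,"gripper": 0},{"delta_pos": [0,0.2,0],"turn": 8.5,"gripper": 0}]'

```text
time_s: 15.7
position: [0.5738, -0.2869, 0.1634]
ee_rot: [-1.083, 0.536, -0.99]
contact_force: [0.5, -0.7, -0.9]
gripper_width: 0.0123
```

```bash
cat >> h.py <<'E'
def place(G=(.583,-.285)):
    s,T=show(); Y=T[:,1]; X=T[:,0]
    print("turn to level x: ",np.degrees(np.arctan2(T[2,0],T[2,2])))
    ax=-Y; h=np.array([ax[0],ax[1],0]); th=np.arccos(ax[2]); h/=np.linalg.norm(h) # lean direction
    grip=s["position"]-.0188*Y; und=grip-.0503*ax; low=und+.033*(np.array([h[0]*np.cos(th),h[1]*np.cos(th),-np.sin(th)]))
    print("grip",grip,"underside centre",und,"lowest edge",low,"lean",np.degrees(th),h)
    want=np.array([G[0],G[1],.004])+.033*h   # edge position for cover to end centred
    d=want-low; print("edge to want, world cm",d*100,"tool cm",T.T@d*100, "down1cm",T.T@[0,0,-1],"away1cm",T.T@(-h))
E
python3 -c "
from h import *
place()"
```

```text
t 15.7 q [-0.8062  0.2747  1.7104  0.4591  1.0059  0.0167] 
p [ 0.5738 -0.2869  0.1634] w 0.012251248395881272 F [ 0.5201 -0.6992 -0.9092]
tool x,y,z rows
 [[ 0.4849 -0.8697  0.0925]
 [ 0.3984  0.1254 -0.9086]
 [ 0.7786  0.4774  0.4073]] 
tilt err deg 5.327040448733661 tilt from down 24.686260591255476
turn to level x:  12.799586028014902
grip [ 0.5663 -0.2892  0.1805] underside centre [ 0.5864 -0.2829  0.1348] lowest edge [ 0.5578 -0.2919  0.121 ] lean 24.686260591255476 [-0.9538 -0.3003  0.    ]
edge to want, world cm [ -0.6253  -0.2972 -11.7044] tool cm [-1.1277 10.3483 -5.3956] down1cm [-0.0925  0.9086 -0.4073] away1cm [0.2013 0.4176 0.886 ]
```

Request:
carry_out --plan '[{"delta_pos": [-0.5,2.5,-1.3],"turn": 6.5,"gripper": 0},{"delta_pos": [-0.3,2.5,-1.3],"turn": 6.3,"gripper": 0},{"delta_pos": [0,2.5,-1.3],"turn": 0,"gripper": 0},{"delta_pos": [0,1,-0.5],"turn": 0,"gripper": 0}]'

```text
time_s: 16.1
position: [0.569, -0.2864, 0.0644]
ee_rot: [-0.97, 0.729, -1.132]
contact_force: [0.4, 0.3, -1.8]
gripper_width: 0.0116
```

```bash
python3 -c "
from h import *
place()
c=cams.camera('wrist'); cv2.imwrite('pics/w6.png',cv2.cvtColor(c['pixels'],cv2.COLOR_RGB2BGR))"
```

```text
t 16.1 q [-0.8113  0.3724  1.8532  0.5527  0.7929  0.1039] 
p [ 0.569  -0.2864  0.0644] w 0.011635716253035977 F [ 0.3568  0.2995 -1.8173]
tool x,y,z rows
 [[ 0.2835 -0.959  -0.0035]
 [ 0.4002  0.1216 -0.9083]
 [ 0.8714  0.2562  0.4183]] 
tilt err deg 5.311587859282208 tilt from down 24.727114754146903
turn to level x:  -0.4727943866816687
grip [ 0.5615 -0.2887  0.0815] underside centre [ 0.5816 -0.2826  0.0358] lowest edge [ 0.5529 -0.2913  0.022 ] lean 24.727114754146903 [-0.9568 -0.2907  0.    ]
edge to want, world cm [-0.1483 -0.3274 -1.8013] tool cm [ 0.2781  1.537  -0.9666] down1cm [ 0.0035  0.9083 -0.4183] away1cm [-0.0075  0.4183  0.9083]
```

View pics/w6.png

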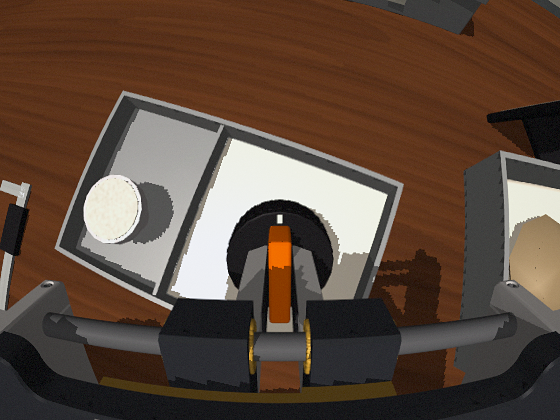

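The view shows the cover above the white empty part, between the divider at (195,220) and the right wall at (385,240). The spare lamp at (112,208) is clear. I'll lower until the edge touches.

Request:
carry_out --plan '[{"delta_pos": [0,1,-0.5],"turn": 0,"gripper": 0},{"delta_pos": [0,0.6,-0.3],"turn": 0,"gripper": 0}]'

```text
time_s: 16.35
position: [0.5693, -0.2874, 0.0459]
ee_rot: [-0.969, 0.728, -1.133]
contact_force: [-1.7, 0.8, 2.6]
gripper_width: 0.012
```

```bash
python3 -c "
from h import *
place()"
```

```text
t 16.35 q [-0.8121  0.3968  1.8732  0.578   0.7546  0.0689] 
p [ 0.5693 -0.2874  0.0459] w 0.0119823374913184 F [-1.7268  0.7763  2.6495]
tool x,y,z rows
 [[ 0.2827 -0.9592 -0.0028]
 [ 0.4011  0.1208 -0.908 ]
 [ 0.8713  0.2556  0.4189]] 
tilt err deg 5.280004363013444 tilt from down 24.766925946014183
turn to level x:  -0.3780444624997768
grip [ 0.5618 -0.2897  0.0629] underside centre [ 0.582  -0.2836  0.0173] lowest edge [ 0.5533 -0.2922  0.0034] lean 24.766925946014183 [-0.9575 -0.2885  0.    ]
edge to want, world cm [-0.189  -0.2284  0.0562] tool cm [ 0.1655 -0.1544 -0.1996] down1cm [ 0.0028  0.908  -0.4189] away1cm [-0.006   0.4189  0.908 ]
```

The edge touches at the expected height with 2.6 N. I'll loosen the grip and swing the cover flat about that edge.

Request:
carry_out --plan '[{"delta_pos": [0,0.05,0],"turn": 0,"gripper": 0},{"delta_pos": [0,0.5,0.7],"turn": 0,"gripper": 0},{"delta_pos": [0,0.6,0.6],"turn": 0,"gripper": 0}]' --grip_force 5

```text
time_s: 16.65
position: [0.5869, -0.2841, 0.043]
ee_rot: [-0.969, 0.725, -1.137]
contact_force: [-1.1, -1.4, 1.5]
gripper_width: 0.0118
```

```bash
python3 -c "
from h import *
place()
c=cams.camera('wrist'); z=c['pixels'][170:350,140:420]; cv2.imwrite('pics/w7.png',cv2.cvtColor(cv2.resize(z,(800,514)),cv2.COLOR_RGB2BGR))"
```

```text
t 16.65 q [-0.7842  0.413   1.8543  0.5777  0.7414  0.0956] 
p [ 0.5869 -0.2841  0.043 ] w 0.011778735258488285 F [-1.1498 -1.3953  1.463 ]
tool x,y,z rows
 [[ 0.2811 -0.9597  0.0005]
 [ 0.4041  0.1178 -0.9071]
 [ 0.8705  0.2552  0.4209]] 
tilt err deg 5.194220236560296 tilt from down 24.891116267630473
turn to level x:  0.07482541084237876
grip [ 0.5793 -0.2863  0.0601] underside centre [ 0.5996 -0.2804  0.0144] lowest edge [ 0.5709 -0.2888  0.0005] lean 24.891116267630473 [-0.96 -0.28  0.  ]
edge to want, world cm [-1.9585 -0.5436  0.3452] tool cm [-0.0287 -1.1685 -1.6983] down1cm [-0.0005  0.9071 -0.4209] away1cm [0.0012 0.4209 0.9071]
```

View pics/w7.png

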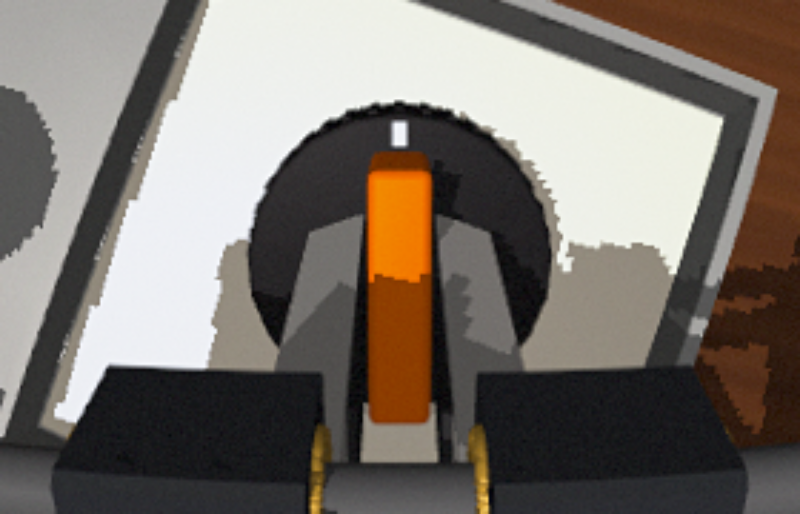

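The cover is tipping toward flat: more of the cap's far rim is visible and the circle is rounder. Continuing.

Request:
carry_out --plan '[{"delta_pos": [0,0.6,0.4],"turn": 0,"gripper": 0},{"delta_pos": [0,0.4,0],"turn": 0,"gripper": 0}]' --grip_force 3

```text
time_s: 16.9
position: [0.5979, -0.2814, 0.037]
ee_rot: [-0.968, 0.721, -1.138]
contact_force: [-14.6, -0.1, 25.8]
gripper_width: 0.0122
```

```bash
python3 -c "
from h import *
place()"
```

```text
t 16.9 q [-0.7678  0.4285  1.8479  0.587   0.7252  0.0983] 
p [ 0.5979 -0.2814  0.037 ] w 0.012168745819225777 F [-14.597   -0.0553  25.7612]
tool x,y,z rows
 [[ 0.2822 -0.9594  0.0026]
 [ 0.4074  0.1174 -0.9057]
 [ 0.8686  0.2566  0.4239]] 
tilt err deg 5.02185832596308 tilt from down 25.08379312891108
turn to level x:  0.3464955327166737
grip [ 0.5902 -0.2836  0.054 ] underside centre [ 0.6107 -0.2777  0.0085] lowest edge [ 0.582  -0.286  -0.0055] lean 25.08379312891108 [-0.9609 -0.2769  0.    ]
edge to want, world cm [-3.0714 -0.8123  0.9536] tool cm [-0.0849 -2.2102 -2.4719] down1cm [-0.0026  0.9057 -0.4239] away1cm [0.0055 0.4239 0.9057]
```

Request:
carry_out --plan '[{"delta_pos": [0,-0.1,0],"turn": 0,"gripper": 0},{"delta_pos": [0,0,0],"turn": 0,"gripper": 20},{"delta_pos": [0,0,0],"turn": 0,"gripper": 30},{"delta_pos": [0,0,0],"turn": 0,"gripper": 30}]'

```text
time_s: 17.3
position: [0.5991, -0.2818, 0.0379]
ee_rot: [-0.969, 0.719, -1.139]
contact_force: [-0.0, -0.5, 1.4]
gripper_width: 0.0275
```

```bash
python3 -c "
from h import *
s,T=show(); print('up in tool',T.T@[0,0,1])
c=cams.camera('wrist'); z=c['pixels'][170:350,140:420]; cv2.imwrite('pics/w8.png',cv2.cvtColor(cv2.resize(z,(800,514)),cv2.COLOR_RGB2BGR))"
```

```text
t 17.3 q [-0.7668  0.428   1.8462  0.5868  0.7248  0.0991] 
p [ 0.5991 -0.2818  0.0379] w 0.027525327872020004 F [-0.0378 -0.5462  1.4477]
tool x,y,z rows
 [[ 0.2824 -0.9593  0.0046]
 [ 0.4087  0.116  -0.9053]
 [ 0.8679  0.2576  0.4248]] 
tilt err deg 4.989229943439183 tilt from down 25.140823679220418
up in tool [ 0.0046 -0.9053  0.4248]
```

View pics/w8.png

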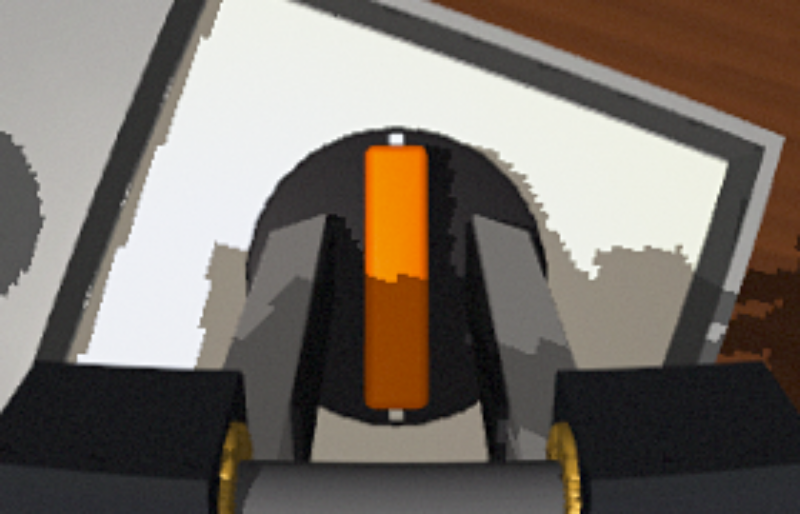

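The cover is now flat, with both end dots visible, the bar centred on the cap and the fingers open and clear. Retreating straight up.

Request:
carry_out --plan '[{"delta_pos": [0,-0.9,0.4],"turn": 0,"gripper": 35},{"delta_pos": [0,-1.8,0.8],"turn": 0,"gripper": 35},{"delta_pos": [0,-2.7,1.2],"turn": 0,"gripper": 35},{"delta_pos": [0,-3.6,1.2],"turn": 0,"gripper": 35},{"delta_pos": [0,-4.5,0],"turn": 0,"gripper": 35},{"delta_pos": [0,-4.5,0],"turn": 0,"gripper": 35},{"delta_pos": [0,0,0],"turn": 0,"gripper": 35}]'

```text
time_s: 18.05
position: [0.554, -0.2931, 0.2233]
ee_rot: [-0.97, 0.725, -1.136]
contact_force: [0.6, -0.4, -0.6]
gripper_width: 0.0329
```

```bash
python3 -c "
from h import *
s=state(); print(s['time_s'],s['position'],s['contact_force'])
C={n:cams.camera(n) for n in('scene','top')}
im=[]
for n,c in C.items():
    b=(150,150,230,225) if n=='scene' else (380,180,435,230)
    m,ce,a=orange(c,b,(3,150,90),(24,255,255)); print(n,ce,a,'grip on z=.062:',plane(c,[ce],.062)); C[n]['ce']=ce
    u,v=map(int,ce); im.append(cv2.resize(c['pixels'][v-45:v+45,u-45:u+45],(400,400),interpolation=cv2.INTER_CUBIC))
print(tri(C['scene'],C['scene']['ce'],C['top'],C['top']['ce']))
cv2.imwrite('pics/end.png',cv2.cvtColor(np.hstack(im),cv2.COLOR_RGB2BGR))"
```

```text
18.05 [ 0.554  -0.2931  0.2233] [ 0.6344 -0.4226 -0.6049]
scene [216.2927 160.6946] 632 grip on z=.062: [[ 0.4954 -0.1857  0.062 ]]
top [409.9111 198.1889] 90 grip on z=.062: [[ 0.5948 -0.2806  0.062 ]]
(array([ 0.5463, -0.2111,  0.1192]), np.float64(0.12733902899800661))
```

View pics/end.png

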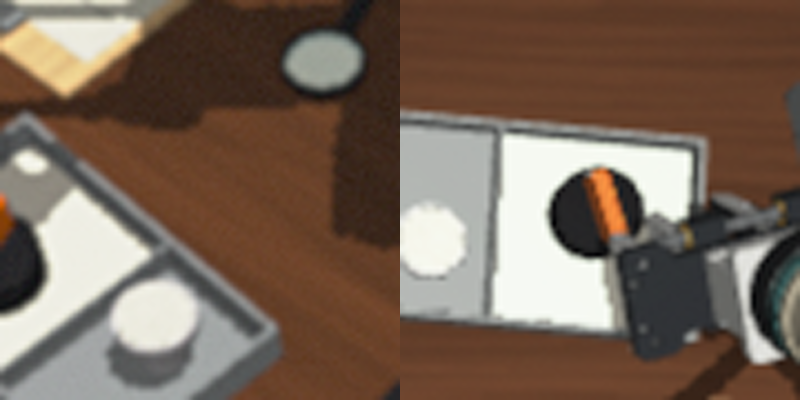

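The top crop shows the cover flat in the empty part, with its bar at top px (410,198), or (0.595, -0.281). That is about 12 mm from the part's centre. The gripper is clear and the spare lamp stands where it was. Handing in.

```bash
python3 -c "
from cell import finish_job,state
print(finish_job()); print(state()['time_s'])"
```

```text
the job is handed in; nothing more can be done
None
the job is handed in; nothing more can be done
```

The cover is off the lamp and lies flat, bar upwards and released, in the empty part of the tray. I handed the job in at about 18 s of the 48 s. `finish_job()` gives no verdict.

**How it went**
- **Tilt:** the moves only shift the tool and turn it about its own axis. I tilted it by commanding poses past the arm's reach, first outward, then inward to correct an overshoot.
- **Bayonet:** with the tool 0.6° off the lamp axis I gripped the bar, pressed about 9 mm, twisted 90° and lifted the cover straight off. Axial force was 6–16 N at each check during the twist, and about 1 N in the lift.
- **Placing:** I touched the cover's lower edge to the tray floor, eased the grip and swung the cover flat before letting go.

**Last checks**
- **Position:** the top camera puts the cover about 12 mm from the centre of the empty part.
- **Clearance:** the gripper was about 20 cm above the table with no real contact force. The spare lamp looked unmoved; I did not re-measure the other loose things.

**What failed or disagreed**
- **Press force:** axial force read 89 N at the end of the press, under the 120 N limit but higher than intended. It eased straight after.
- **Joint limits:** joint 2 read -0.753 (limit -0.75) and joint 6 read -2.7015 (limit -2.70) for a moment. These are just past the rounded limits, and I can't tell whether they counted as a range violation.
- **Scene camera:** its final colour mask caught the wrong object, so the last position rests on the top camera and the arm's pose at release, which agree to about 5 mm.
- **Pictures:** I viewed 12, two over the budget.

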